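# Unload the mould shuttle: run out, lock, free the stuck cups, run back

## Robot

A 7-joint arm with a two-finger parallel gripper is mounted at the origin on a cart in front of the work surface, level with it; the furniture and walls round the work are solid. World frame = base frame: x ahead of the robot, y to its left, z up, the work surface at z = 0. Lengths are in m, angles in rad, forces in N, time in s.
With the tool pointing down it reaches from about 0.35 to 0.9 m from the base axis. Payload 8.1 kg.
Tool frame: the origin (TCP) lies midway between the tips of the shut fingers; the grasp point (between the pads) lies arm.grip_point_offset behind it (arm.grip_point_offset is the distance from the TCP to the grasp point, in m); y points along the fingers, z is the direction in which the jaws open and shut, and the axes are right-handed (so a half turn about y gives the same grasp; the last joint's range is limited). The gripper opens to 92 mm and grips with 3 to 60 N. Pads are 19 mm wide; open, the fingers measure 130 mm over their backs; the gripper's body (75 mm by 190 mm) begins 47 mm behind the grasp point.
Start: joints at [-1.395, 0.434, 0.025, 1.573, -0.012, 1.134, -0.075], TCP at [0.172, 0.601, 0.2] pointing down, gripper open.
Joint ranges: [-2.62, 2.62], [-0.44, 2.09], [-1.27, 1.32], [0.08, 2.57], [-1.32, 4.46], [0.12, 2], [-2.74, 2.74]. Speed limits (rad/s): [2.22, 2.22, 3.01, 3.01, 3.14, 3.14, 3.14].

## Interface

Orientations are given as a rotation vector (axis times angle).
In Python, from cell import arm, get_image, camera_info gives the robot as it stands.
- The arm moves only by the tool carry_out, never from a script. Its argument "steps" is one flat list of numbers, 5 for each row, row after row: the opening, from 0 (shut) to 1 (fully open), then the shift along the world's x, y, z in units of 0.1 m (1.0 is 0.1 m), then the turn about the world's z in units of 45 degrees (1.0 is 45 degrees). In form: [hand, dx, dy, dz, spin, hand, dx, dy, dz, spin, ...]. A call has 1 to 12 rows; each row is the pose to reach, as a shift and turn from the pose commanded when the call began; what a row does not reach only later rows make up. A row lasts 1/10 s, in which the tool goes at most 50 mm and 8.59 degrees, less where a joint would pass 70% of its speed; a pose out of reach is approached as far as the arm can. A call with a number of a shift or a turn outside -1 to 1 is refused whole. A call with a gripper value outside its range is refused whole. The fingers move at their own pace and stop on an object; "grip_force" is the grip in N (left out, the last holds). Time passes only in rows, so rows that repeat a pose let the fingers close. It gives the time, the measured TCP pose, the force and the opening at its end, in the units of the state.
- arm.observe(): the state, without advancing time (a new reading comes with each control period).
- get_image(name): name is "side" or "top"; returns (picture, depth): 420x560x3 uint8, red, green, blue; 420x560 float32, m along the optical axis (not along the pixel's ray), 0 where there is no reading.
- camera_info(name): a dict with "fovy" (degrees; the focal length in pixels is half the picture's height over the tangent of half this angle, whatever the lens; pixels are square), "cx", "cy" (the principal point, pixels), "dist_coeffs" ([k1, k2, p1, p2, k3] as OpenCV has them; the pictures are not rectified), "R" (3x3) and "t" (3): a world point X has camera coordinates R X + t. Camera axes: x right, y down, z forward; pixel columns grow to the right and rows downward; lengths in m; the calibration is good to about 2 mm. A picture is of the moment at which its call begins. camera_info takes no time and is no camera call.
- arm.sign_off(): hands the job in, once; it reports no verdict.
The state is a dict: "clock": time; "joints": joint angles; "dq": joint speeds; "joint_efforts": joint torques, N m; "position": TCP position; "ee_rot": TCP orientation; "force": force on the tool from outside, world axes, zero at the start; "ft_torque": the same for the moment, N m; "width": opening from 0.0 (shut) to 1.0 (fully open).
Only numpy, scipy, OpenCV 4.12 (cv2) and the standard library are available. Lean on these libraries where they do the work, as an engineer would, in place of code of your own. Each camera call takes 0.05 s, during which the arm holds its last target. There are 200 camera calls.

## Task

Slide the mould shuttle by its handle all the way to its left stop, then lock it: push the steel key from the front into the narrow gap between the two fixed posts, fully home against the shuttle. Then free every moulded cup that is stuck in its socket - grip it by the rim, twist it anticlockwise and pull it straight up - and stand them all upright, wholly on the oak board. Last, draw the key out, lay it back flat on the bench to the left of the fixture, and slide the empty shuttle fully back to its right stop; leave the tamper and the red case alone.

Things in the scene. Friction and masses are not known exactly. Their poses are not given: they have to be found in the camera images.
- fixture: Grey base plate of the mould shuttle fixture, fixed to the bench, 183 x 286 x 12 mm, a 48 mm high dark stop block at each end. Origin at bench level; the plate spans x -105..+78 mm, y -143..+143 mm in its frame. Its x points away from the robot, its y to the left along the slide; it may stand turned a little.
- locking_gap (a point): Middle of the front mouth of the locking gap, on the plate (12 mm over the bench), axes as the fixture's: a 27 mm wide gap between two fixed dark posts, each 28 mm deep (x), 22 mm wide, tops 48 mm over the bench. Right behind it, with the shuttle at its left stop, follows a 28 mm gap between two lugs of the shuttle (48 mm high); with the shuttle elsewhere a lug closes the way.
- shuttle (a joint): Sliding aluminium shuttle (deck 76 x 200 mm, top 34 mm over the bench) that carries three sockets. Value in m: 0 at its right stop, 0.050 at its left stop (slides along the fixture's +y); about 4 N of friction, stays where it is left. Starts at 0.
- shuttle_handle (a point): Grip height of the shuttle's black upright handle, a post 20 mm (fixture x) by 22 mm (fixture y), on an arm at the shuttle's front left; this point is on the post's middle line, 105 mm over the bench; the post's top is 13 mm higher. Axes as the fixture's.
- key_center (a point): Centre of the loose locking key: a plain steel bar 110 mm long (its x), 24 mm wide (y) and 32 mm high (z), both ends fully rounded seen from above, 0.3 kg. It starts lying on the bench well to the left of the fixture.
- key_home (a point): Where the key's centre is when it is fully home: lying on the base plate (top at 12 mm), lengthwise along the fixture's x in the locking gap, its far end against the edge of the shuttle's deck. Fixed to the fixture, axes as the fixture's. The near 52 mm stick out of the posts.
- board: Oak board, fixed on the bench behind the fixture, 150 mm (its x) by 300 mm (its y) by 12 mm thick; origin at the centre of its underside.
- tamper: Bystander: white and black upright tamper, 51 mm wide, 166 mm high, left of the fixture; origin under its foot. Leave it alone.
- cutter_case: Bystander: small red flat case, 31 x 78 x 19 mm, right of the fixture; origin under its foot. Leave it alone.
- socket_1 (a point): Centre of the floor of socket 1 (right) on the shuttle, 34 mm over the bench; axes as the fixture's. A dark ring 30 mm high, inside radius 22.5 mm, with a steel hook on its near and far side; the hooks' lips reach in to 25 mm from the axis, their tops 42 mm over the socket floor. Sockets are 68 mm apart.
- cup_1_center (a point): Centre of aluminium cup 1 (may be absent), half-way up its 78 mm: round, open top, 42 mm across, rim 46 mm across over the top 22 mm, wall 3.5 mm, 0.12 kg. Stands in socket 1; 36 mm show above the hooks. Two lugs (30 mm out, 30-37 mm up) are caught under the hooks: pull or clockwise turn is blocked. Turned anticlockwise seen from above 30-140 degrees (45 is good) it lifts out, clear after 50 mm.
- socket_2 (a point): Centre of the floor of socket 2 (middle) on the shuttle, 34 mm over the bench; axes as the fixture's. A dark ring 30 mm high, inside radius 22.5 mm, with a steel hook on its near and far side; the hooks' lips reach in to 25 mm from the axis, their tops 42 mm over the socket floor. Sockets are 68 mm apart.
- cup_2_center (a point): Centre of aluminium cup 2 (may be absent), half-way up its 78 mm: round, open top, 42 mm across, rim 46 mm across over the top 22 mm, wall 3.5 mm, 0.12 kg. Stands in socket 2; 36 mm show above the hooks. Two lugs (30 mm out, 30-37 mm up) are caught under the hooks: pull or clockwise turn is blocked. Turned anticlockwise seen from above 30-140 degrees (45 is good) it lifts out, clear after 50 mm.
- socket_3 (a point): Centre of the floor of socket 3 (left) on the shuttle, 34 mm over the bench; axes as the fixture's. A dark ring 30 mm high, inside radius 22.5 mm, with a steel hook on its near and far side; the hooks' lips reach in to 25 mm from the axis, their tops 42 mm over the socket floor. Sockets are 68 mm apart.
- cup_3_center (a point): Centre of aluminium cup 3 (may be absent), half-way up its 78 mm: round, open top, 42 mm across, rim 46 mm across over the top 22 mm, wall 3.5 mm, 0.12 kg. Stands in socket 3; 36 mm show above the hooks. Two lugs (30 mm out, 30-37 mm up) are caught under the hooks: pull or clockwise turn is blocked. Turned anticlockwise seen from above 30-140 degrees (45 is good) it lifts out, clear after 50 mm.
There are look-alikes about, which are no part of the job. Leave any purple look-alike of the part that bears cup_1_center alone.

How it is judged:
By the outcome, as a careful person would: the job done as asked, in the order asked, and still so for the second after the job is handed in, with the robot touching nothing.
Of cup_1, cup_2, cup_3 only 2 to 3 are there at a start; the rules pass over those that are not, and their reading is None.
At some moment in a run one of key may be knocked a few centimetres aside while the robot is not near it.
It also fails if it takes over 210 s, if anything falls off the work surface, if the arm or the gripper's body presses on something with over 40 N, if the wrist force passes 120 N, or if a joint passes its speed limit or range.

## Working session

There is one attempt and no reset: what is moved stays moved. The work goes in short steps, Python scripts to look and compute and a tool call to move; the robot and the scene stay as the last step left them, time stands still between calls to the robot, and variables do not carry over. Pictures are saved under pics/ and viewed, about 12 in all and at most 16, crops included, and the job is handed in when it is done.

Besides the shell and the picture viewer there is one more tool, called after "Call:" by a JSON object that holds its "name" and its "arguments". carry_out: Moves the arm, as the interface text tells. Shifts and turns lie within -1 to 1; 1 stands for 0.1 m of shift or 45 degrees of turn. Its arguments: {"type":"object","properties":{"steps":{"type":"array","items":{"type":"number"}},"grip_force":{"type":"number"}},"required":["steps"]}

```bash
ls; mkdir -p pics; cat > h.py <<'E'
import numpy as np, cv2
from cell import arm, get_image, camera_info
def K(ci):
    f=210/np.tan(np.radians(ci["fovy"])/2)
    return np.array([[f,0,ci["cx"]],[0,f,ci["cy"]],[0,0,1.]])
def snap(n,tag=None):
    im,d=get_image(n)
    if tag: cv2.imwrite(f"pics/{tag}.png",im[:,:,::-1])
    return im,d
def ray(n,uv):
    ci=camera_info(n);R=np.array(ci["R"]);t=np.array(ci["t"])
    p=cv2.undistortPoints(np.array(uv,float).reshape(-1,1,2),K(ci),np.array(ci["dist_coeffs"],float)).reshape(-1,2)
    return -R.T@t, np.c_[p,np.ones(len(p))]@R
def onplane(n,uv,z):
    c,d=ray(n,uv); return c+d*((z-c[2])/d[:,2])[:,None]
def world(n,d):
    h,w=d.shape; uv=np.stack(np.meshgrid(np.arange(w),np.arange(h)),-1).reshape(-1,2)
    c,r=ray(n,uv); P=(c+r*d.reshape(-1,1)).reshape(h,w,3); P[d==0]=np.nan; return P
def proj(n,X):
    ci=camera_info(n); return cv2.projectPoints(np.array(X,float).reshape(-1,1,3),cv2.Rodrigues(np.array(ci["R"]))[0],np.array(ci["t"],float),K(ci),np.array(ci["dist_coeffs"],float))[0].reshape(-1,2)
E
python3 - <<'E'
from h import *
for n in("side","top"):
    ci=camera_info(n);print({k:np.round(v,3).tolist() for k,v in ci.items() if k!='name'} )
    im,d=snap(n,n+"0"); np.save(n+"0d.npy",d); 
    print("cam",-np.array(ci["R"]).T@np.array(ci["t"]))
s=arm.observe();print(s,arm.grip_point_offset)
E
```

```text
pics
{'fovy': 49.961, 'cx': 271.079, 'cy': 210.525, 'dist_coeffs': [0.048, 0.0, 0.0, 0.0, 0.0], 'R': [[0.999, 0.044, 0.019], [0.041, -0.601, -0.798], [-0.023, 0.798, -0.602]], 't': [-0.513, -0.056, 1.776]}
cam [ 0.55692631 -1.42879086  1.03475713]
{'fovy': 53.118, 'cx': 280.447, 'cy': 209.62, 'dist_coeffs': [-0.093, 0.0, 0.0, 0.0, 0.0], 'R': [[0.027, -1.0, 0.01], [-0.997, -0.028, -0.069], [0.07, -0.008, -0.998]], 't': [-0.237, 0.522, 1.322]}
cam [ 0.43546692 -0.21124416  1.3569107 ]
{'clock': 0.1, 'joints': array([-1.39457902,  0.43516573,  0.0249654 ,  1.57400591, -0.01156877,
        1.13402767, -0.07510825]), 'dq': array([-4.99918394e-04, -1.24152679e-03,  2.85824621e-04, -2.98668477e-03,
        6.30781715e-04, -7.36665591e-05, -1.53687046e-03]), 'joint_efforts': array([ 2.66903633e-03, -6.69137406e+01,  9.87731405e-01, -3.15148008e+01,
       -6.06348133e-02,  3.73486569e-02,  1.17861400e-04]), 'position': array([0.17193306, 0.60035639, 0.19941577]), 'ee_rot': array([-1.56115293,  0.21897926, -0.21890671]), 'force': array([-0.78090043,  0.05781529,  0.31309257]), 'ft_torque': array([-0.01834379,  0.04607636,  0.04543008]), 'width': 1.0015274006235648} 0.0188
```

View pics/top0.png

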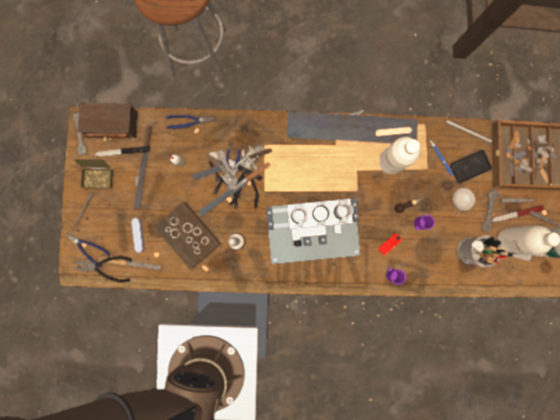

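View pics/side0.png

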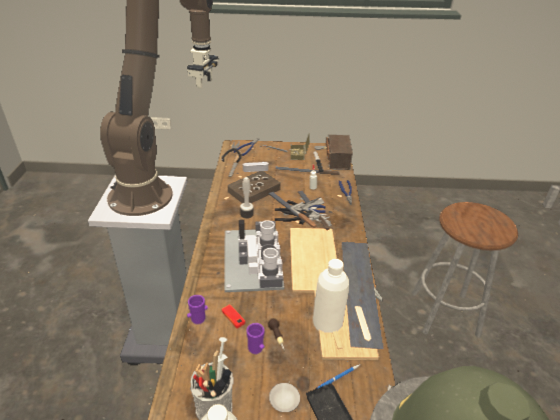

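The top view shows the fixture near (313,232), the key candidate at (138,235), the tamper at (236,241), the red case at (390,243), and the purple look-alikes at (424,223) and (397,276). The oak board is near (311,168). A second board sits behind the bottle at (390,150). I'll check these in a close crop.

```bash
python3 - <<'E'
from h import *
a=cv2.imread("pics/top0.png"); b=cv2.imread("pics/side0.png")
c=cv2.resize(a[190:270,255:375],None,fx=5,fy=5,interpolation=cv2.INTER_CUBIC)
k=cv2.resize(a[205:265,110:250],None,fx=4,fy=4,interpolation=cv2.INTER_CUBIC)[:,:]
s=cv2.resize(b[205:300,215:315],None,fx=2,fy=2,interpolation=cv2.INTER_CUBIC)
o=np.zeros((600,800,3),np.uint8); o[:400,:600]=c; o[400:590,600:]=s; o[400:600,:560]=k[:200]
cv2.imwrite("pics/c1.png",o)
d=np.load("top0d.npy");P=world("top",d)
hsv=cv2.cvtColor(a,cv2.COLOR_BGR2HSV)
# key: low-sat bright blob with z 20..40mm
z=P[...,2]
m=((z>0.018)&(z<0.045)).astype(np.uint8); m[:, :100]=0; m[:,160:]=0; m[:210]=0;m[265:]=0
n,l,st,ce=cv2.connectedComponentsWithStats(m)
for i in range(1,n):
    if st[i,4]>40:
        q=P[l==i]; r=cv2.minAreaRect(q[:,:2].astype(np.float32)*1000); print("key?",st[i],q.mean(0).round(4),r)
# board
bm=((hsv[...,0]>10)&(hsv[...,0]<30)&(hsv[...,2]>170)).astype(np.uint8); bm[:135]=0;bm[195:]=0;bm[:,:258]=0;bm[:,362:]=0
n,l,st,ce=cv2.connectedComponentsWithStats(bm);i=1+st[1:,4].argmax()
q=P[l==i];q=q[~np.isnan(q[:,0])];print("board",q.mean(0),cv2.minAreaRect(onplane("top",np.argwhere(l==i)[:,::-1],.012)[:,:2].astype(np.float32)*1000))
# fixture region heights
for u,v in [(299,216),(321,213),(344,211),(290,232),(310,240),(277,215),(297,241),(271,212),(354,212)]: print(u,v,P[v,u].round(3))
sub=z[195:262,262:364]
hm=np.clip(np.nan_to_num(sub)/0.13*255,0,255).astype(np.uint8)
cv2.imwrite("pics/hm.png",cv2.resize(cv2.applyColorMap(hm,cv2.COLORMAP_JET),None,fx=7,fy=7,interpolation=cv2.INTER_NEAREST))
E
```

```text
key? [132 218  11  35 273] [0.4342 0.2303 0.0328] ((434.4676818847656, 230.73641967773438), (109.13130950927734, 26.782188415527344), 8.226827621459961)
key? [100 246  32  19 283] [0.3592 0.3048 0.0285] ((367.96820068359375, 299.36767578125), (57.064476013183594, 108.28076934814453), 1.1574233770370483)
board [ 0.67068897 -0.32191501  0.01391905] ((675.9608764648438, -313.81768798828125), (167.78636169433594, 336.3583679199219), 1.6876320838928223)
299 216 [ 0.509 -0.281  0.041]
321 213 [ 0.521 -0.35   0.034]
344 211 [ 0.529 -0.422  0.04 ]
290 232 [ 0.458 -0.255  0.01 ]
310 240 [ 0.435 -0.316  0.052]
277 215 [ 0.512 -0.212  0.015]
297 241 [ 0.431 -0.272  0.121]
271 212 [ 0.519 -0.193  0.044]
354 212 [ 0.526 -0.453  0.046]
```

View pics/c1.png

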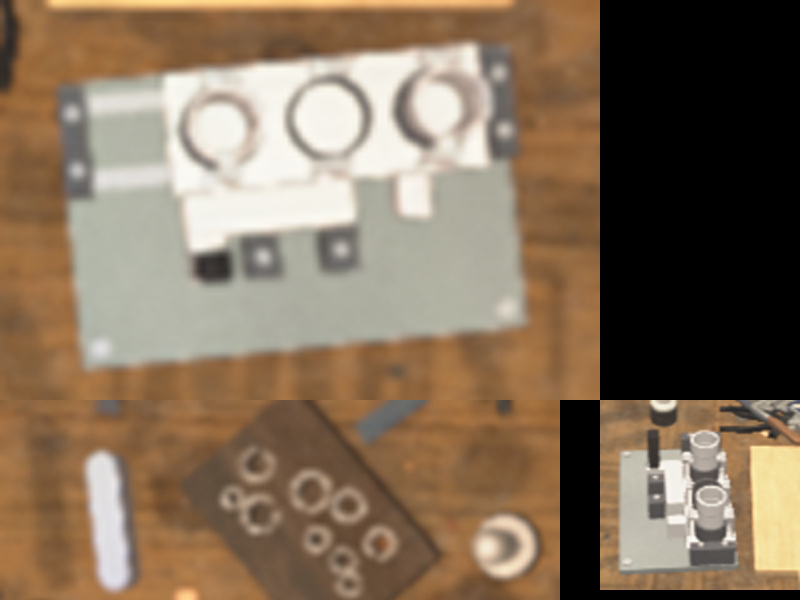

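View pics/hm.png

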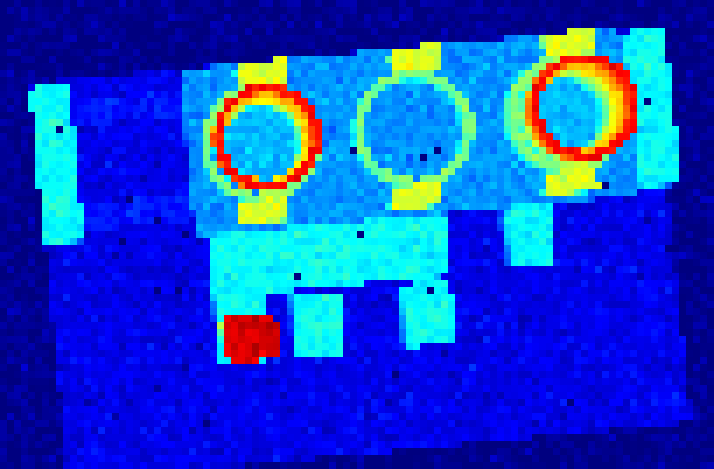

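Cups 1 and 3 are there and socket 2 is empty. The key at (138,235) is 109 x 27 mm, and nothing else in view fits it. Next I measure the fixture frame.

```bash
python3 - <<'E'
from h import *
d=np.load("top0d.npy");P=world("top",d);z=P[...,2]
def reg(lo,hi,u0,u1,v0,v1):
    m=np.zeros(z.shape,bool);m[v0:v1,u0:u1]=True
    return np.nan_to_num(m&(z>lo)&(z<hi)).astype(bool)
# 262,195 offset
def rect(m): return cv2.minAreaRect(P[m][:,:2].astype(np.float32)*1000)
pl=reg(.007,.2,255,372,190,268); 
n,l,st,_=cv2.connectedComponentsWithStats(pl.astype(np.uint8));i=1+st[1:,4].argmax()
plm=l==i; print("plate (low)",rect(plm&(z<.018)))
h=reg(.108,.13,290,306,236,250);print("handle",h.sum(),P[h].mean(0),rect(h))
for nm,u0,u1,v0,v1 in(("L",303,312,236,247),("R",318,328,234,246)):
    m=reg(.04,.06,u0,u1,v0,v1);print("post",nm,m.sum(),P[m].mean(0),rect(m))
def circ(q):
    A=np.c_[2*q[:,:2],np.ones(len(q))];s=np.linalg.lstsq(A,(q[:,:2]**2).sum(1),rcond=None)[0];return s[:2],np.sqrt(s[2]+s[:2]@s[:2])
for nm,u0,u1 in(("c3",288,312),("c1",333,356)):
    m=reg(.104,.125,u0,u1,200,225);print(nm,m.sum(),P[m].mean(0),circ(P[m]))
for nm,u0,u1 in(("s3",288,312),("s2",310,332)):
    m=reg(.058,.07,u0,u1,200,225);print(nm,m.sum(),circ(P[m]))
for nm,u0,u1,v0,v1 in(("stopL",264,276,205,232),("stopR",352,362,198,224)):
    m=reg(.04,.06,u0,u1,v0,v1);print(nm,m.sum(),P[m].mean(0),rect(m))
# board depth
b=reg(.007,.03,255,365,140,196);n,l,st,_=cv2.connectedComponentsWithStats(b.astype(np.uint8));i=1+st[1:,4].argmax();print("board",st[i],rect(l==i),P[l==i].mean(0))
t=reg(.1,.2,222,250,225,258);print("tamper",P[t].mean(0))
s=arm.observe()
from scipy.spatial.transform import Rotation as R
print(R.from_rotvec(s['ee_rot']).as_matrix().round(3))
E
```

```text
plate (low) ((464.6485595703125, -330.4649658203125), (187.11917114257812, 292.0030212402344), 6.315340042114258)
handle 51 [ 0.42536885 -0.2736743   0.11900847] ((424.8377990722656, -274.1233215332031), (17.703001022338867, 20.6263484954834), 1.595803141593933)
post L 64 [ 0.43149478 -0.30678262  0.05029248] ((432.74462890625, -305.5868225097656), (27.97915267944336, 21.574155807495117), 1.3722617626190186)
post R 71 [ 0.43924765 -0.35503596  0.04946176] ((440.6206359863281, -355.56292724609375), (32.522926330566406, 22.502918243408203), 13.098275184631348)
c3 56 [ 0.5107918  -0.28002611  0.11253405] (array([ 0.5107845 , -0.27883618]), np.float64(0.02102174854503521))
c1 60 [ 0.52717903 -0.41529581  0.1126841 ] (array([ 0.52734176, -0.41354944]), np.float64(0.021094121389391974))
s3 38 (array([ 0.50977043, -0.27727701]), np.float64(0.02340147482582856))
s2 65 (array([ 0.5194594 , -0.34612887]), np.float64(0.024465472809339573))
stopL 131 [ 0.49938187 -0.18877733  0.04961538] ((499.74298095703125, -188.7362823486328), (69.48178100585938, 17.78457260131836), 6.827713966369629)
stopR 124 [ 0.53137305 -0.4553155   0.04908225] ((532.5020141601562, -455.8896484375), (69.65257263183594, 18.167699813842773), 4.8785080909729)
board [ 255  140  110   52 4560] ((676.476806640625, -314.1970520019531), (168.2547149658203, 356.2424621582031), 1.7900127172470093) [ 0.67301816 -0.32736097  0.0142648 ]
tamper [ 0.4253939  -0.08721968  0.15726915]
[[ 0.961 -0.     0.275]
 [-0.275 -0.001  0.961]
 [ 0.    -1.    -0.001]]
```

Call:
{"name": "carry_out", "arguments": {"steps": [1,1,0,1,0,1,1,0,1,0,1,1,0,1,0,1,1,0,1,0]}}

```text
clock: 0.5
position: [0.2786, 0.6009, 0.3043]
ee_rot: [-1.553, 0.22, -0.228]
force: [-0.1, -0.3, 0.7]
width: 0.998
```

Call:
{"name": "carry_out", "arguments": {"steps": [1,1,-1,0,-0.4,1,1,-1,0,-0.4,1,1,-1,0,-0.4,1,1,-1,0,-0.4]}}

```text
clock: 0.9
position: [0.3777, 0.495, 0.2999]
ee_rot: [-1.521, 0.47, -0.475]
force: [-0.1, 0.3, -0.3]
width: 0.999
```

Call:
{"name": "carry_out", "arguments": {"steps": [1,0.5,-1,0,-0.4,1,0.5,-1,0,-0.4,1,0.5,-1,0,-0.4,1,0.5,-1,0,-0.4]}}

```text
clock: 1.3
position: [0.4228, 0.3988, 0.3]
ee_rot: [-1.452, 0.71, -0.711]
force: [-0.4, 0.1, 0.7]
width: 0.997
```

Call:
{"name": "carry_out", "arguments": {"steps": [1,0,-1,0,-0.4,1,0,-1,0,-0.4,1,0,-1,0,-0.4,1,0,-1,0,-0.4]}}

```text
clock: 1.7
position: [0.4211, 0.302, 0.3002]
ee_rot: [-1.355, 0.947, -0.945]
force: [-1.7, 0.8, 0.6]
width: 1.001
```

Call:
{"name": "carry_out", "arguments": {"steps": [1,0,-1,0,-0.4,1,0,-1,0,-0.4,1,0,-1,0,-0.4,1,0,-1,0,-0.4]}}

```text
clock: 2.1
position: [0.4217, 0.2025, 0.3002]
ee_rot: [-1.226, 1.181, -1.18]
force: [-1.3, 1.3, 1.0]
width: 1.004
```

Call:
{"name": "carry_out", "arguments": {"steps": [1,0,-1,0,-0.4,1,0,-1,0,-0.4,1,0,-1,0,-0.4,1,0,-1,0,-0.4]}}

```text
clock: 2.5
position: [0.4223, 0.1026, 0.3003]
ee_rot: [-1.065, 1.409, -1.409]
force: [-0.0, 0.9, 0.1]
width: 1.001
```

Call:
{"name": "carry_out", "arguments": {"steps": [1,0,-1,0,-0.4,1,0,-1,0,-0.4,1,0,-1,0,-0.4,1,0,-1,0,-0.4]}}

```text
clock: 2.9
position: [0.4227, 0.0025, 0.3002]
ee_rot: [-0.87, 1.628, -1.629]
force: [0.1, 0.6, 0.3]
width: 1.0
```

Call:
{"name": "carry_out", "arguments": {"steps": [1,0,-1,0,-0.4,1,0,-1,0,-0.4,1,0,-1,0,-0.4,1,0,-1,0,-0.4]}}

```text
clock: 3.3
position: [0.423, -0.0974, 0.3001]
ee_rot: [-0.637, 1.836, -1.837]
force: [0.5, 0.5, 0.2]
width: 1.0
```

Call:
{"name": "carry_out", "arguments": {"steps": [1,0,-1,0,-0.4,1,0,-1,0,-0.4,1,0,-1,0,-0.4,1,0,-1,0,-0.4]}}

```text
clock: 3.7
position: [0.4231, -0.1974, 0.2998]
ee_rot: [-0.364, 2.029, -2.029]
force: [0.2, 1.0, -0.4]
width: 0.997
```

Call:
{"name": "carry_out", "arguments": {"steps": [1,0.03,-0.74,0,-0.29,1,0.03,-0.74,0,-0.29,1,0.03,-0.74,0,-0.29,1,0.03,-0.74,0,-0.29]}}

```text
clock: 4.1
position: [0.4263, -0.2706, 0.2995]
ee_rot: [-0.139, 2.157, -2.155]
force: [-0.2, 0.3, -0.0]
width: 0.996
```

Call:
{"name": "carry_out", "arguments": {"steps": [1,0,0,-1,0,1,0,0,-1,0,1,0,0,-1,0]}}

```text
clock: 4.4
position: [0.4228, -0.2676, 0.1952]
ee_rot: [-0.147, 2.166, -2.153]
force: [0.4, 0.9, 1.0]
width: 0.998
```

Call:
{"name": "carry_out", "arguments": {"steps": [1,0,0,-1,0,1,0,0,-1,0,1,0,0,-1,0,1,0,0,-1,0]}}

```text
clock: 4.8
position: [0.4262, -0.2727, 0.1021]
ee_rot: [-0.133, 2.158, -2.157]
force: [0.6, -0.2, 0.8]
width: 0.997
```

```bash
cat >> h.py <<'E'
from scipy.spatial.transform import Rotation as Rt
def st():
    s=arm.observe();M=Rt.from_rotvec(s['ee_rot']).as_matrix()
    print("t",round(s['clock'],1),"pos",s['position'].round(4),"jaw deg",round(np.degrees(np.arctan2(M[1,2],M[0,2])),2),"F",s['force'].round(1),"w",round(s['width'],3),"q",s['joints'].round(2));return s
E
python3 - <<'E'
from h import *
st()
im,d=snap("top");P=world("top",d);s,_=0,0
im2,_=snap("side");cv2.imwrite("pics/g1.png",cv2.resize(im2[190:300,190:330],None,fx=4,fy=4,interpolation=cv2.INTER_CUBIC)[:,:,::-1])
E
```

```text
t 4.8 pos [ 0.4262 -0.2727  0.1021] jaw deg -82.92 F [ 0.6 -0.2  0.8] w 0.997 q [-0.14  0.45  0.83  2.02 -0.43  0.85 -0.52]
```

View pics/g1.png

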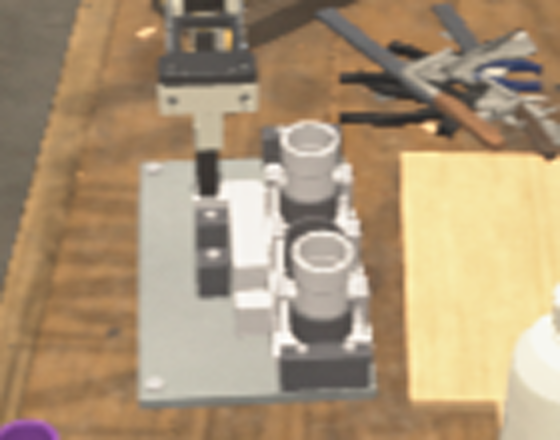

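The gripper is centred over the handle. I'll lower it, grip and slide.

Call:
{"name": "carry_out", "arguments": {"steps": [1,0,0,-0.15,0,1,0,0,-0.15,0,0,0,0,-0.15,0,0,0,0,-0.15,0,0,0,0,-0.15,0,0,0,0,-0.15,0,0,0,0,-0.15,0,0,0,0,-0.15,0], "grip_force": 25}}

```text
clock: 5.7
position: [0.425, -0.2731, 0.0852]
ee_rot: [-0.132, 2.159, -2.159]
force: [-0.9, 0.1, -0.8]
width: 0.529
```

Call:
{"name": "carry_out", "arguments": {"steps": [0,-0.006,0.05,0,0,0,-0.012,0.1,0,0,0,-0.018,0.15,0,0,0,-0.024,0.2,0,0,0,-0.03,0.25,0,0,0,-0.036,0.3,0,0,0,-0.042,0.35,0,0,0,-0.048,0.4,0,0,0,-0.054,0.45,0,0,0,-0.054,0.45,0,0]}}

```text
clock: 6.7
position: [0.4193, -0.2268, 0.0852]
ee_rot: [-0.133, 2.16, -2.157]
force: [-3.1, -0.6, 5.0]
width: 0.236
```

Call:
{"name": "carry_out", "arguments": {"steps": [0,-0.002,0.02,0,0,0,-0.005,0.04,0,0,0,-0.007,0.06,0,0,0,-0.007,0.06,0,0]}}

```text
clock: 7.1
position: [0.4192, -0.2261, 0.0853]
ee_rot: [-0.128, 2.152, -2.167]
force: [0.6, -19.8, -14.3]
width: 0.233
```

Call:
{"name": "carry_out", "arguments": {"steps": [0.6,0.003,-0.03,0,0,0.6,0.003,-0.03,0,0,0.8,0.003,-0.03,0,0,0.8,0.003,-0.03,0,0,0.8,0.003,-0.03,0,0]}}

```text
clock: 7.6
position: [0.4193, -0.2245, 0.0851]
ee_rot: [-0.132, 2.159, -2.158]
force: [0.5, 0.0, 0.1]
width: 0.619
```

Call:
{"name": "carry_out", "arguments": {"steps": [1,0,0,1,0,1,0,0,1,0,1,0,0,1,0]}}

```text
clock: 7.9
position: [0.422, -0.2271, 0.1901]
ee_rot: [-0.122, 2.152, -2.158]
force: [1.1, 1.0, -0.4]
width: 0.883
```

Call:
{"name": "carry_out", "arguments": {"steps": [1,0,1,1,0,1,0,1,1,0,1,0,1,1,0,1,0,1,1,0]}}

```text
clock: 8.3
position: [0.4214, -0.1212, 0.2879]
ee_rot: [-0.133, 2.155, -2.15]
force: [0.3, -0.5, -0.3]
width: 1.0
```

Call:
{"name": "carry_out", "arguments": {"steps": [1,0,1,0,0,1,0,1,0,0,1,0,1,0,0]}}

```text
clock: 8.6
position: [0.4186, -0.0191, 0.2843]
ee_rot: [-0.142, 2.156, -2.153]
force: [-0.5, -0.1, 0.4]
width: 1.002
```

Call:
{"name": "carry_out", "arguments": {"steps": [1,0,1,0,0,1,0,1,0,0,1,0,1,0,0]}}

```text
clock: 8.9
position: [0.4185, 0.0807, 0.2841]
ee_rot: [-0.142, 2.155, -2.154]
force: [0.5, -1.6, 0.8]
width: 1.002
```

```bash
cat >> h.py <<'E'
def reg(P,lo,hi,u0,u1,v0,v1):
    z=P[...,2];m=np.zeros(z.shape,bool);m[v0:v1,u0:u1]=True
    with np.errstate(invalid='ignore'): return m&(z>lo)&(z<hi)
def blobs(P,lo,hi,box,amin=40):
    n,l,s,_=cv2.connectedComponentsWithStats(reg(P,lo,hi,*box).astype(np.uint8))
    for i in range(1,n):
        if s[i,4]>=amin:
            q=P[l==i];r=cv2.minAreaRect(q[:,:2].astype(np.float32)*1000);print(s[i],q.mean(0).round(4),np.round(r[0],1),np.round(r[1],1),round(r[2],1))
def circ(q):
    A=np.c_[2*q[:,:2],np.ones(len(q))];s=np.linalg.lstsq(A,(q[:,:2]**2).sum(1),rcond=None)[0];return s[:2].round(4),np.sqrt(s[2]+s[:2]@s[:2]).round(4)
E
python3 - <<'E'
from h import *
st();im,d=snap("top");P=world("top",d)
cv2.imwrite("pics/t2.png",cv2.resize(im[190:270,255:375],None,fx=5,fy=5,interpolation=cv2.INTER_CUBIC)[:,:,::-1])
print("handle");blobs(P,.108,.13,(272,300,230,252),20)
print("key");blobs(P,.018,.045,(115,215,208,275),80)
print("posts/lugs");blobs(P,.04,.056,(262,362,195,262),40)
for u0,u1 in((272,296),(318,341)):
    m=reg(P,.104,.125,u0,u1,198,228);print(m.sum(),circ(P[m]))
E
```

```text
t 8.9 pos [0.4185 0.0807 0.2841] jaw deg -82.55 F [ 0.5 -1.6  0.8] w 1.002 q [-1.02 -0.    0.72  1.93  0.    1.22 -1.74]
handle
[277 241   8   7  50] [ 0.4202 -0.2249  0.1187] [ 420.5 -224.3] [17.7 20.7] 1.6
key
[ 154  208   61   61 1355] [0.441  0.0576 0.0372] [440.5  72.4] [180.3 125.1] 42.8
[134 210  10  15  99] [0.4921 0.2305 0.0321] [490.8 232.3] [45.9 22.8] 10.6
posts/lugs
[351 199   8  23 134] [ 0.5324 -0.4542  0.0489] [ 532.3 -455.1] [69.7 18.5] 7.4
[266 207   9  23 134] [ 0.4992 -0.1891  0.0492] [ 499.9 -190.2] [69.6 20.8] 7.3
[323 207   9  10  41] [ 0.5268 -0.3685  0.0431] [ 526.  -368.2] [27.5 23. ] 75.6
[278 212  11  10  59] [ 0.5059 -0.2301  0.0431] [ 505.8 -230.5] [28.5 31.3] 2.0
[318 225   9  20 123] [ 0.4523 -0.3536  0.0489] [ 453.3 -353.4] [58.3 22.6] 11.6
[276 226  35  20 387] [ 0.4516 -0.2667  0.0494] [ 447.2 -263.2] [ 59. 106.] 1.5
59 (array([ 0.5048, -0.2293]), np.float64(0.0211))
65 (array([ 0.5214, -0.3643]), np.float64(0.0211))
```

View pics/t2.png

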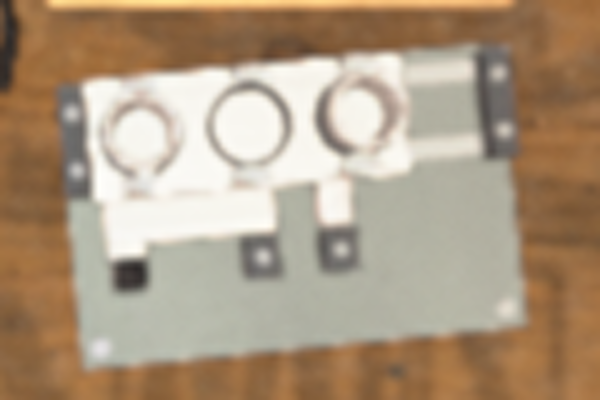

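The shuttle moved 49.9 mm and the gap lines up, so it's at the left stop. Next is the key.

Call:
{"name": "carry_out", "arguments": {"steps": [1,-0.14,0.73,-1,0.015,1,-0.14,0.73,-1,0.015,1,-0.14,0.73,-1,0.015,1,-0.14,0.73,-1,0.015]}}

```text
clock: 9.35
position: [0.4031, 0.1473, 0.1824]
ee_rot: [-0.151, 2.15, -2.158]
force: [0.6, 0.8, 0.7]
width: 1.001
```

Call:
{"name": "carry_out", "arguments": {"steps": [1,0,0.72,-0.8,0,1,0,0.72,-0.8,0,1,0,0.72,-0.8,0,1,0,0.72,-0.8,0,1,0,0.72,-0.8,0]}}

```text
clock: 9.85
position: [0.4065, 0.2183, 0.1064]
ee_rot: [-0.14, 2.153, -2.153]
force: [0.4, -0.1, 0.8]
width: 1.002
```

```bash
python3 - <<'E'
from h import *
st();im,d=snap("top");P=world("top",d);blobs(P,.018,.045,(115,175,208,275),20)
im2,_=snap("side")
o=np.zeros((400,800,3),np.uint8);o[:,:400]=cv2.resize(im[200:280,100:180],(400,400),interpolation=cv2.INTER_CUBIC)
u,v=proj("side",[[.42,.23,.02]])[0].astype(int);o[:,400:]=cv2.resize(im2[v-50:v+30,u-40:u+40],(400,400),interpolation=cv2.INTER_CUBIC)
cv2.imwrite("pics/k1.png",o[:,:,::-1])
E
```

```text
t 9.8 pos [0.4065 0.2183 0.1064] jaw deg -82.48 F [ 0.4 -0.1  0.8] w 1.002 q [-1.09  0.31  0.6   2.11 -0.25  0.78 -1.77]
[154 209  21  42 433] [0.4584 0.1336 0.037 ] [454. 143.] [129.1  65.3] 2.7
[134 210  10  20 150] [0.4824 0.2292 0.0323] [483.9 230.8] [61.2 22.8] 9.9
[115 256  20  10 131] [0.3536 0.2734 0.0285] [352.2 271.3] [29.7 60.7] 2.2
```

View pics/k1.png

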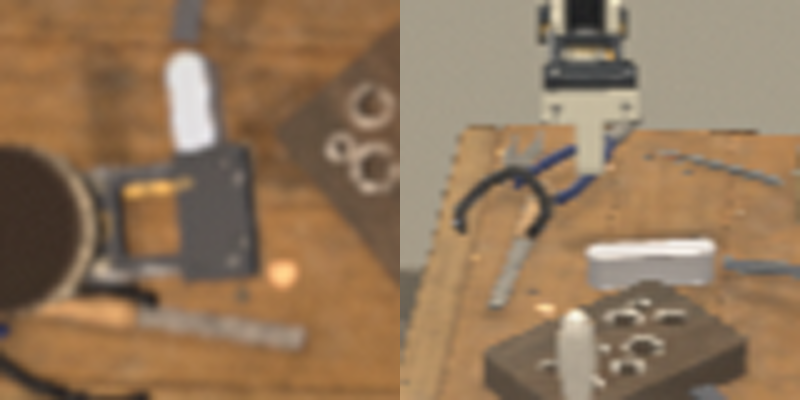

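The key has been knocked about 26 mm away from the robot since the first look: its far end is now at row 210, was 218. I'll confirm with the side view.

```bash
python3 - <<'E'
from h import *
u,v=proj("side",[[.42,.23,.02]])[0].astype(int)
im,_=snap("side");hsv=cv2.cvtColor(im,cv2.COLOR_RGB2HSV)
m=np.zeros(hsv.shape[:2],np.uint8);b=m[v-10:v+12,u-10:u+30];h=hsv[v-10:v+12,u-10:u+30]
b[:]=((h[...,1]<45)&(h[...,2]>205))
n,l,s,c=cv2.connectedComponentsWithStats(m);i=1+s[1:,4].argmax();print(s[i],c[i])
q=onplane("side",np.argwhere(l==i)[:,::-1],.032);print(q.mean(0),q.min(0),q.max(0))
E
```

```text
[249 163  25   4  65] [260.96923077 164.32307692]
[0.46058306 0.22362474 0.032     ] [0.409435 0.206502 0.032   ] [0.51166388 0.23800067 0.032     ]
```

Call:
{"name": "carry_out", "arguments": {"steps": [1,0.24,0.03,0,0.05,1,0.24,0.03,-0.5,0.05,1,0.24,0.03,-0.7,0.05,1,0.24,0.03,-0.9,0.05,1,0.24,0.03,-1,0.05,1,0.24,0.03,-1,0.05,1,0.24,0.03,-1,0.05]}}

```text
clock: 10.7
position: [0.4299, 0.2229, 0.0061]
ee_rot: [-0.183, 2.132, -2.13]
force: [-0.2, 0.5, 0.1]
width: 0.997
```

Call:
{"name": "carry_out", "arguments": {"steps": [0,0,0,0,0,0,0,0,0,0,0,0,0,0,0,0,0,0,0,0,0,0,0,0,0,0,0,0,0,0,0,0,0,0,0,0,0,0,0,0,0,0,0,0,0], "grip_force": 50}}

```text
clock: 11.6
position: [0.4293, 0.2226, 0.0051]
ee_rot: [-0.184, 2.131, -2.132]
force: [1.5, -2.7, 2.9]
width: 0.267
```

Call:
{"name": "carry_out", "arguments": {"steps": [0,0,0,0.3,0,0,0,0,0.6,0,0,0,0,1,0,0,0,0,1,0]}}

```text
clock: 12.0
position: [0.4319, 0.224, 0.1091]
ee_rot: [-0.178, 2.133, -2.125]
force: [-0.4, -0.1, 0.0]
width: 0.007
```

Call:
{"name": "carry_out", "arguments": {"steps": [0,0,0,0.4,0,0,0,0,0.8,0,0,0,-0.4,1,0,0,0,-1,1,0,0,0,-1,1,0]}}

```text
clock: 12.5
position: [0.4291, 0.1179, 0.2056]
ee_rot: [-0.178, 2.134, -2.134]
force: [0.2, 1.0, 0.0]
width: 0.005
```

Call:
{"name": "carry_out", "arguments": {"steps": [0,0,-0.4,0.2,0,0,0,-0.8,0.2,0,0,0,-1,0.2,0,0,0,-1,0.2,0]}}

```text
clock: 12.9
position: [0.4288, 0.0201, 0.225]
ee_rot: [-0.179, 2.134, -2.134]
force: [-0.4, 0.7, 0.1]
width: 0.003
```

Call:
{"name": "carry_out", "arguments": {"steps": [0,0,-0.4,0,0,0,0,-0.8,0,0,0,0,-1,0,0,0,0,-1,0,0]}}

```text
clock: 13.3
position: [0.429, -0.0789, 0.2249]
ee_rot: [-0.181, 2.133, -2.134]
force: [0.7, 0.7, -0.4]
width: 0.004
```

Call:
{"name": "carry_out", "arguments": {"steps": [0,0,-0.4,0,0,0,0,-0.8,0,0,0,0,-1,0,0,0,0,-1,0,0]}}

```text
clock: 13.7
position: [0.4293, -0.1784, 0.2249]
ee_rot: [-0.182, 2.132, -2.134]
force: [0.5, 0.7, 0.4]
width: 0.01
```

Call:
{"name": "carry_out", "arguments": {"steps": [0,-0.4,-0.4,0,-0.03,0,-0.6,-0.8,0,-0.06,0,-0.6,-1,0,-0.06,0,-0.6,-1,0,-0.06]}}

```text
clock: 14.1
position: [0.3694, -0.2779, 0.2251]
ee_rot: [-0.133, 2.157, -2.158]
force: [0.0, 0.0, -0.1]
width: 0.007
```

Call:
{"name": "carry_out", "arguments": {"steps": [0,-0.4,-0.4,0,0,0,-0.52,-0.68,0,0,0,-0.52,-0.68,0,0,0,-0.52,-0.68,0,0,0,-0.52,-0.68,0,0]}}

```text
clock: 14.6
position: [0.3188, -0.343, 0.2247]
ee_rot: [-0.139, 2.156, -2.154]
force: [-0.4, -0.0, -0.5]
width: 0.006
```

```bash
cat > k.py <<'E'
from h import *
# key pose in tool-held state: bright top face from depth
def keyblob(P,lo,hi,box,amin=30): blobs(P,lo,hi,box,amin)
E
python3 - <<'E'
from h import *
s=st();im,d=snap("top");P=world("top",d);p=s['position']
g=proj("top",[[p[0]+.04,p[1],p[2]+.02]])[0].astype(int);u,v=g;print(g)
blobs(P,p[2]-.03,p[2]+.06,(u-15,u+15,v-30,v+12),30)
im2,_=snap("side");a,b=proj("side",[p])[0].astype(int)
o=np.zeros((400,800,3),np.uint8);o[:,:400]=cv2.resize(im[v-50:v+50,u-50:u+50],(400,400),interpolation=cv2.INTER_CUBIC)
o[:,400:]=cv2.resize(im2[b-40:b+60,a-30:a+70],(400,400),interpolation=cv2.INTER_CUBIC)
cv2.imwrite("pics/k2.png",o[:,:,::-1])
E
```

```text
t 14.6 pos [ 0.3188 -0.343   0.2247] jaw deg -82.62 F [-0.4 -0.  -0.5] w 0.006 q [-0.16  0.21  1.05  1.96 -0.21  1.09 -0.46]
[325 269]
```

View pics/k2.png

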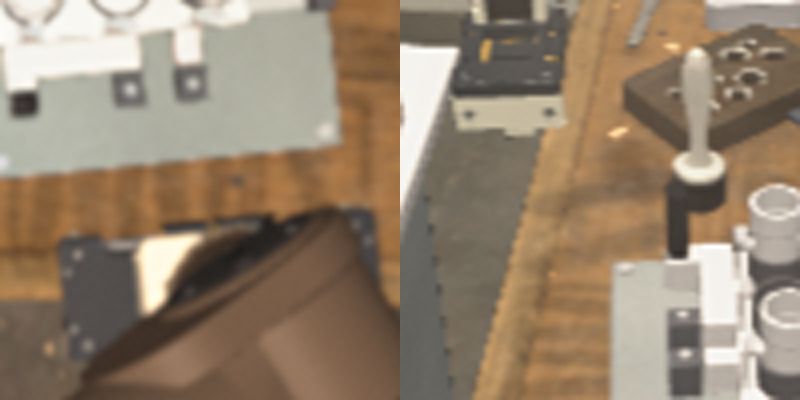

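The grip missed: the fingers had only just reached the key when I lifted, and the width is now 0. I'll find the key again.

```bash
python3 - <<'E'
from h import *
im,d=snap("top");P=world("top",d);blobs(P,.018,.045,(105,230,195,275),60)
cv2.imwrite("pics/k3.png",cv2.resize(im[195:275,100:250],None,fx=4,fy=4,interpolation=cv2.INTER_CUBIC)[:,:,::-1])
E
```

```text
[198 195  32  21 203] [ 0.5401 -0.0062  0.0272] [542.9  -8.7] [ 20.7 110.2] 36.9
[ 154  201   66   68 2046] [0.4394 0.0706 0.0373] [440.5  72.1] [180.3 124.4] 42.5
[134 211  11  34 269] [0.4583 0.2259 0.0323] [458.7 227.2] [107.5  24.3] 9.4
[105 249  31  16 227] [0.357  0.293  0.0285] [353.8 290.4] [103.8  40.6] 75.1
```

View pics/k3.png

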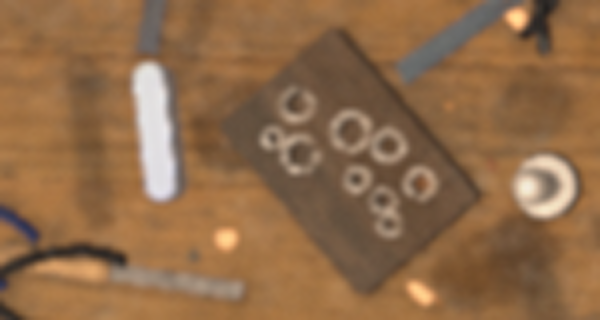

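Call:
{"name": "carry_out", "arguments": {"steps": [1,0.52,0.68,0,0,1,0.52,0.68,0,0,1,0.52,0.68,0,0]}}

```text
clock: 15.05
position: [0.3728, -0.2721, 0.2247]
ee_rot: [-0.145, 2.154, -2.15]
force: [0.7, -0.0, -0.2]
width: 0.22
```

Call:
{"name": "carry_out", "arguments": {"steps": [1,0.6,1,0,0.06,1,0.6,1,0,0.06,1,0.6,1,0,0.06]}}

```text
clock: 15.35
position: [0.4316, -0.1721, 0.2249]
ee_rot: [-0.191, 2.128, -2.126]
force: [-0.5, 1.0, -1.5]
width: 0.477
```

Call:
{"name": "carry_out", "arguments": {"steps": [1,0,1,0,0,1,0,1,0,0,1,0,1,0,0]}}

```text
clock: 15.65
position: [0.4294, -0.0697, 0.2247]
ee_rot: [-0.197, 2.128, -2.123]
force: [-0.0, 0.0, -0.1]
width: 0.738
```

Call:
{"name": "carry_out", "arguments": {"steps": [1,0,1,0,0,1,0,1,0,0,1,0,1,0,0]}}

```text
clock: 15.95
position: [0.429, 0.0294, 0.225]
ee_rot: [-0.195, 2.127, -2.125]
force: [0.2, -0.6, -1.1]
width: 0.985
```

Call:
{"name": "carry_out", "arguments": {"steps": [1,0,1,-0.2,0,1,0,1,-0.2,0,1,0,1,-0.2,0]}}

```text
clock: 16.25
position: [0.4282, 0.1288, 0.204]
ee_rot: [-0.195, 2.127, -2.127]
force: [0.1, -1.6, -0.1]
width: 1.007
```

Call:
{"name": "carry_out", "arguments": {"steps": [1,0,0.99,0,0,1,0,0.99,-0.5,0,1,0,0.99,-1,0,1,0,0.99,-1,0,1,0,0.99,-1,0]}}

```text
clock: 16.75
position: [0.4276, 0.221, 0.103]
ee_rot: [-0.19, 2.128, -2.136]
force: [-0.7, 0.3, 0.8]
width: 0.997
```

Call:
{"name": "carry_out", "arguments": {"steps": [1,0,0,-0.5,0,1,0,0,-0.8,0,1,0,0,-1,0,1,0,0,-1,0,1,0,0,-1,0]}}

```text
clock: 17.25
position: [0.4303, 0.2217, 0.0065]
ee_rot: [-0.182, 2.132, -2.13]
force: [0.4, 0.3, 0.6]
width: 0.997
```

Call:
{"name": "carry_out", "arguments": {"steps": [0,0,0,0,0,0,0,0,0,0,0,0,0,0,0,0,0,0,0,0,0,0,0,0,0,0,0,0,0,0,0,0,0,0,0,0,0,0,0,0,0,0,0,0,0,0,0,0,0,0,0,0,0,0,0,0,0,0,0,0], "grip_force": 58}}

```text
clock: 18.45
position: [0.4305, 0.2183, 0.0068]
ee_rot: [-0.179, 2.131, -2.135]
force: [-5.4, -15.5, 31.4]
width: 0.024
```

Call:
{"name": "carry_out", "arguments": {"steps": [0,0,0,0,0,0,0,0,0,0,0,0,0,0,0,0,0,0,0,0,0,0,0,0,0]}}

```text
clock: 18.95
position: [0.4299, 0.221, 0.0057]
ee_rot: [-0.183, 2.131, -2.132]
force: [-1.1, -6.3, 13.8]
width: 0.004
```

```bash
python3 - <<'E'
from h import *
st();im,d=snap("top");P=world("top",d);blobs(P,.018,.08,(105,160,195,275),20)
im2,d2=snap("side");a,b=proj("side",[[.43,.22,.02]])[0].astype(int)
u,v=proj("top",[[.44,.22,.02]])[0].astype(int)
o=np.zeros((400,800,3),np.uint8);o[:,:400]=cv2.resize(im[v-30:v+30,u-30:u+30],(400,400),interpolation=cv2.INTER_CUBIC)
o[:,400:]=cv2.resize(im2[b-30:b+20,a-25:a+25],(400,400),interpolation=cv2.INTER_CUBIC)
cv2.imwrite("pics/k4.png",o[:,:,::-1])
E
```

```text
t 18.9 pos [0.4299 0.221  0.0057] jaw deg -80.17 F [-1.1 -6.3 13.8] w 0.004 q [-0.98  0.53  0.53  2.15 -0.48  0.59 -1.5 ]
[133 211  10  14 104] [0.4904 0.232  0.0316] [489.6 233.7] [43.7 23.7] 10.0
[107 255  25  11 174] [0.3548 0.2848 0.0295] [354.6 287. ] [79.8 31.9] 82.7
```

View pics/k4.png

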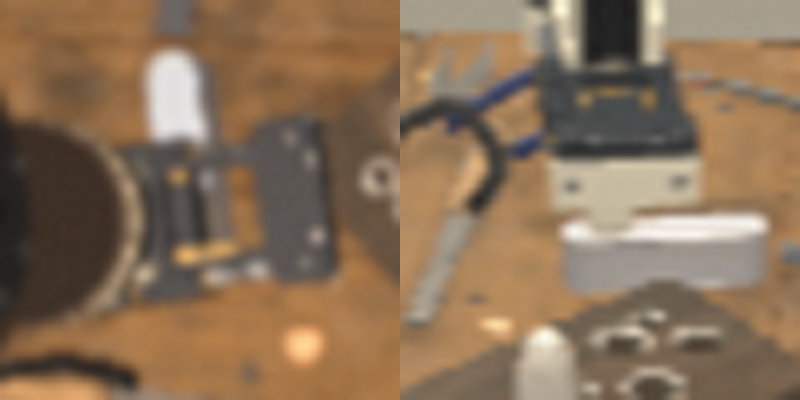

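```bash
python3 - <<'E'
from h import *
im2,d2=snap("side");P=world("side",d2);a,b=proj("side",[[.43,.22,.02]])[0].astype(int)
x0,y0=a-25,b-30
for cx in (595,612,630,680,720):
    print("col",cx)
    for cy in range(150,295,12):
        u=int((cx-400)/8+x0);v=int(cy/8+y0);print("  ",cy,P[v,u].round(3),im2[v,u])
E
```

```text
col 595
   150 [0.431 0.123 0.139] [57 57 58]
   162 [0.43  0.128 0.127] [164 156 137]
   174 [0.43  0.128 0.122] [198 187 160]
   186 [0.429 0.136 0.108] [198 187 160]
   198 [0.431 0.122 0.112] [198 187 160]
   210 [0.424 0.206 0.052] [191 180 154]
   222 [0.424 0.2   0.051] [190 179 153]
   234 [0.423 0.217 0.031] [215 203 187]
   246 [0.423 0.211 0.029] [182 172 164]
   258 [0.424 0.205 0.024] [155 148 140]
   270 [0.423 0.208 0.016] [156 148 142]
   282 [0.423 0.205 0.009] [156 147 141]
   294 [0.424 0.204 0.004] [168 148 128]
col 612
   150 [0.439 0.118 0.142] [52 54 56]
   162 [0.438 0.129 0.127] [197 186 159]
   174 [0.439 0.12  0.127] [201 190 163]
   186 [0.438 0.134 0.11 ] [199 188 160]
   198 [0.438 0.133 0.106] [198 187 160]
   210 [0.433 0.198 0.058] [193 182 156]
   222 [0.432 0.207 0.047] [195 184 156]
   234 [0.431 0.222 0.028] [204 192 175]
   246 [0.432 0.21  0.03 ] [166 158 150]
   258 [0.432 0.208 0.022] [156 148 142]
   270 [0.431 0.216 0.012] [158 150 143]
   282 [0.431 0.215 0.003] [159 150 142]
   294 [0.432 0.207 0.002] [168 144 119]
col 630
   150 [0.446 0.
[... 907 characters left out ...]
222 0.015] [161 152 146]
   270 [0.469 0.227 0.007] [160 152 145]
   282 [0.473 0.159 0.039] [139 129 119]
   294 [0.473 0.154 0.038] [110  99  83]
col 720
   150 [ 0.484  0.373 -0.002] [178 135  89]
   162 [0.485 0.341 0.006] [169 130  89]
   174 [0.485 0.342 0.   ] [173 132  89]
   186 [ 0.486  0.331 -0.004] [175 136  92]
   198 [ 0.487  0.316 -0.   ] [166 131  93]
   210 [0.488 0.291 0.005] [170 148 126]
   222 [0.49  0.233 0.034] [235 228 222]
   234 [0.491 0.224 0.03 ] [221 213 201]
   246 [0.491 0.223 0.026] [163 154 147]
   258 [0.491 0.217 0.019] [157 149 142]
   270 [0.491 0.214 0.016] [159 152 144]
   282 [0.491 0.219 0.003] [169 158 148]
   294 [ 0.491  0.218 -0.002] [151 119  87]
```

```bash
python3 - <<'E'
from h import *
# g1: finger light bottom at px (242,227.5), black bottom (242,238)
for y in(-.32,-.335,-.225,-.21): print(y,[ (z,proj("side",[[.426,y,z]])[0].round(1).tolist()) for z in(.10,.12,.13,.14)])
print("handle top",proj("side",[[.4254,-.274,.118]]),proj("side",[[.4254,-.285,.05]]))
E
```

```text
-0.32 [(0.1, [240.0, 233.5]), (0.12, [239.9, 228.7]), (0.13, [239.8, 226.3]), (0.14, [239.7, 223.8])]
-0.335 [(0.1, [239.5, 236.5]), (0.12, [239.4, 231.7]), (0.13, [239.3, 229.3]), (0.14, [239.2, 226.8])]
-0.225 [(0.1, [242.8, 215.5]), (0.12, [242.6, 210.8]), (0.13, [242.6, 208.4]), (0.14, [242.5, 206.0])]
-0.21 [(0.1, [243.2, 212.8]), (0.12, [243.1, 208.1]), (0.13, [243.0, 205.7]), (0.14, [243.0, 203.4])]
handle top [[241.07220328 220.26641257]] [[241.18386836 238.25354305]]
```

Call:
{"name": "carry_out", "arguments": {"steps": [0,0,0,1,0,0,0,0,1,0,0,0,0,1,0,0,0,0,1,0]}}

```text
clock: 19.5
position: [0.4297, 0.2229, 0.106]
ee_rot: [-0.184, 2.132, -2.128]
force: [-0.5, -0.1, -0.5]
width: 0.006
```

```bash
python3 - <<'E'
from h import *
s=st();p=s['position']
im2,d2=snap("side");P=world("side",d2);a,b=proj("side",[p])[0].astype(int)
m=np.abs(P-p).max(2)<.07
q=P[m];print(len(q),"lowest z of finger px",np.sort(q[:,2])[:20].round(3))
for v in range(b-16,b+6): print(v,P[v,a].round(3),im2[v,a])
im,d=snap("top");blobs(world("top",d),.018,.08,(115,160,200,260),20)
E
```

```text
t 19.5 pos [0.4297 0.2229 0.106 ] jaw deg -80.04 F [-0.5 -0.1 -0.5] w 0.006 q [-1.12  0.36  0.69  2.07 -0.32  0.81 -1.64]
30 lowest z of finger px [0.037 0.037 0.037 0.038 0.038 0.038 0.04  0.14  0.142 0.142 0.143 0.144
 0.146 0.147 0.148 0.148 0.148 0.148 0.149 0.15 ]
132 [0.436 0.119 0.237] [84 81 74]
133 [0.435 0.131 0.226] [168 159 139]
134 [0.435 0.122 0.227] [198 186 160]
135 [0.434 0.133 0.217] [199 188 160]
136 [0.434 0.132 0.213] [198 186 160]
137 [0.434 0.137 0.206] [198 187 160]
138 [0.434 0.131 0.205] [196 186 160]
139 [0.434 0.133 0.2  ] [195 184 158]
140 [0.429 0.205 0.157] [196 185 158]
141 [0.429 0.199 0.155] [198 186 160]
142 [0.429 0.204 0.148] [195 184 157]
143 [0.428 0.207 0.142] [162 154 134]
144 [0.413 0.399 0.032] [105  99 103]
145 [0.413 0.4   0.026] [131 108  96]
146 [0.413 0.397 0.023] [135 110  90]
147 [ 0.411  0.429 -0.   ] [167 130  92]
148 [ 0.411  0.421 -0.001] [195 154 113]
149 [0.413 0.404 0.003] [165 126  86]
150 [0.413 0.397 0.002] [155 120  83]
151 [0.414 0.387 0.003] [148 118  86]
152 [0.415 0.38  0.001] [156 122  87]
153 [ 0.414  0.38  -0.004] [160 123  85]
[133 211   9  12  77] [0.4948 0.2341 0.0326] [493.3 234.8] [35.  23.2] 10.8
[154 222   6  11  40] [0.4629 0.165  0.0371] [461.6 168.1] [31.6 18.7] 1.6
[135 227   4  14  40] [0.4386 0.2318 0.0345] [439.1 232.4] [42.4  8.9] 10.1
[115 255  17   5  67] [0.3622 0.2746 0.0346] [363.3 272.7] [13.4 55. ] 2.4
```

The side depth shows the fingertips about 28–30 mm higher than the reported TCP: the palm and tips both read z≈0.14 when 0.106 is reported. So the fingers closed on top of the key. I'll go lower in small steps and watch the force.

Call:
{"name": "carry_out", "arguments": {"steps": [1,0,0,0,0,1,0,0,0,0,1,0,0,0,0,1,0,0,0,0,1,0,0,0,0,1,0,0,0,0,1,0,0,0,0,1,0,0,0,0,1,0,0,0,0,1,0,0,0,0,1,0,0,0,0]}}

```text
clock: 20.7
position: [0.4292, 0.2219, 0.1051]
ee_rot: [-0.185, 2.131, -2.131]
force: [-0.5, 0.2, -0.5]
width: 0.916
```

Call:
{"name": "carry_out", "arguments": {"steps": [1,0,0,-0.3,0,1,0,0,-0.6,0,1,0,0,-0.9,0,1,0,0,-0.95,0,1,0,0,-1,0,1,0,0,-1,0]}}

```text
clock: 21.3
position: [0.4297, 0.222, 0.0056]
ee_rot: [-0.184, 2.131, -2.131]
force: [0.7, -0.1, 0.3]
width: 1.0
```

Call:
{"name": "carry_out", "arguments": {"steps": [1,0,0,-0.03,0,1,0,0,-0.06,0,1,0,0,-0.09,0,1,0,0,-0.12,0,1,0,0,-0.12,0]}}

```text
clock: 21.8
position: [0.429, 0.2218, -0.0071]
ee_rot: [-0.185, 2.131, -2.132]
force: [-0.6, 0.4, 0.9]
width: 1.0
```

```bash
python3 - <<'E'
from h import *
s=st();p=s['position']
im2,d2=snap("side");P=world("side",d2);a,b=proj("side",[[.43,.22,.02]])[0].astype(int)
print("side low finger px"); 
for y in (.29,.165):
    u,v=proj("side",[[p[0],y,.03]])[0].astype(int)
    for w in range(v-8,v+8,1): print(w,P[w,u].round(3),im2[w,u])
E
```

```text
t 21.8 pos [ 0.429   0.2218 -0.0071] jaw deg -80.1 F [-0.6  0.4  0.9] w 1.0 q [-0.97  0.55  0.52  2.15 -0.51  0.56 -1.47]
side low finger px
148 [0.433 0.2   0.123] [55 56 54]
149 [0.433 0.196 0.121] [91 81 62]
150 [0.428 0.268 0.075] [166 147 110]
151 [0.427 0.273 0.067] [195 184 158]
152 [0.428 0.266 0.066] [127 122 110]
153 [0.436 0.153 0.126] [78 78 78]
154 [0.437 0.15  0.124] [74 76 76]
155 [0.438 0.127 0.132] [76 77 77]
156 [0.439 0.123 0.13 ] [71 73 73]
157 [0.438 0.127 0.123] [57 57 57]
158 [0.439 0.123 0.121] [106 102  91]
159 [0.438 0.126 0.115] [198 187 160]
160 [0.437 0.142 0.1  ] [200 189 163]
161 [0.438 0.134 0.101] [197 187 160]
162 [0.438 0.133 0.096] [198 187 160]
163 [0.438 0.13  0.094] [198 187 161]
163 [0.429 0.137 0.089] [197 187 160]
164 [0.43  0.131 0.088] [205 193 169]
165 [0.422 0.222 0.028] [220 209 193]
166 [0.423 0.215 0.027] [190 179 164]
167 [0.423 0.206 0.028] [173 165 147]
168 [0.423 0.214 0.018] [173 164 148]
169 [0.423 0.213 0.013] [174 165 148]
170 [0.423 0.208 0.012] [174 165 149]
171 [0.423 0.21  0.006] [174 164 149]
172 [0.423 0.207 0.002] [176 161 141]
173 [0.424 0.201 0.001] [165 139 108]
174 [0.429 0.137 0.037] [118 101  83]
175 [0.43  0.129 0.037] [112  98  82]
176 [0.43  0.121 0.037] [116 101  82]
177 [0.431 0.116 0.036] [151 137 119]
178 [0.431 0.105 0.038] [174 158 140]
```

Call:
{"name": "carry_out", "arguments": {"steps": [1,0,0,-0.03,0,1,0,0,-0.06,0,1,0,0,-0.09,0,1,0,0,-0.12,0,1,0,0,-0.12,0]}}

```text
clock: 22.35
position: [0.4289, 0.2217, -0.0193]
ee_rot: [-0.185, 2.131, -2.132]
force: [-0.9, -1.0, -0.2]
width: 0.999
```

Call:
{"name": "carry_out", "arguments": {"steps": [0,0,0,0,0,0,0,0,0,0,0,0,0,0,0,0,0,0,0,0,0,0,0,0,0,0,0,0,0,0,0,0,0,0,0,0,0,0,0,0,0,0,0,0,0,0,0,0,0,0,0,0,0,0,0,0,0,0,0,0], "grip_force": 50}}

```text
clock: 23.55
position: [0.4292, 0.2219, -0.0189]
ee_rot: [-0.185, 2.131, -2.131]
force: [0.3, 0.2, -0.6]
width: 0.256
```

Call:
{"name": "carry_out", "arguments": {"steps": [0,0,0,0,0,0,0,0,0,0]}}

```text
clock: 23.75
position: [0.4292, 0.2219, -0.0189]
ee_rot: [-0.185, 2.131, -2.131]
force: [0.2, 1.6, -0.1]
width: 0.256
```

Solid grip, width 0.256. I'll lift and carry.

Call:
{"name": "carry_out", "arguments": {"steps": [0,0,0,0.2,0,0,0,0,0.4,0,0,0,0,0.7,0,0,0,0,1,0,0,0,0,1,0]}}

```text
clock: 24.25
position: [0.4309, 0.2225, 0.0837]
ee_rot: [-0.18, 2.132, -2.127]
force: [0.7, -1.0, -3.4]
width: 0.261
```

Call:
{"name": "carry_out", "arguments": {"steps": [0,0,0,0.4,0,0,0,0,0.8,0,0,0,-0.4,1,0,0,0,-1,1,0,0,0,-1,1,0]}}

```text
clock: 24.75
position: [0.4282, 0.1166, 0.1807]
ee_rot: [-0.18, 2.134, -2.135]
force: [0.3, 0.3, -5.7]
width: 0.257
```

Call:
{"name": "carry_out", "arguments": {"steps": [0,0,-0.4,0.2,0,0,0,-0.8,0.2,0,0,0,-1,0.2,0,0,0,-1,0.2,0]}}

```text
clock: 25.15
position: [0.428, 0.0188, 0.2002]
ee_rot: [-0.181, 2.134, -2.135]
force: [-0.6, 0.6, -4.2]
width: 0.261
```

Call:
{"name": "carry_out", "arguments": {"steps": [0,0,-0.4,0,0,0,0,-0.8,0,0,0,0,-1,0,0,0,0,-1,0,0]}}

```text
clock: 25.55
position: [0.4284, -0.0804, 0.2004]
ee_rot: [-0.181, 2.133, -2.135]
force: [0.2, 0.3, -3.5]
width: 0.255
```

Call:
{"name": "carry_out", "arguments": {"steps": [0,0,-0.4,0,0,0,0,-0.8,0,0,0,0,-1,0,0,0,0,-1,0,0]}}

```text
clock: 25.95
position: [0.4288, -0.18, 0.2005]
ee_rot: [-0.182, 2.132, -2.135]
force: [-0.2, -0.6, -4.5]
width: 0.261
```

Call:
{"name": "carry_out", "arguments": {"steps": [0,-0.4,-0.4,0,-0.03,0,-0.6,-0.8,0,-0.06,0,-0.6,-1,0,-0.06,0,-0.6,-1,0,-0.06]}}

```text
clock: 26.35
position: [0.3689, -0.2794, 0.2008]
ee_rot: [-0.133, 2.157, -2.159]
force: [0.3, 0.2, -4.1]
width: 0.258
```

Call:
{"name": "carry_out", "arguments": {"steps": [0,-0.4,-0.4,0,0,0,-0.52,-0.68,0,0,0,-0.52,-0.68,0,0,0,-0.52,-0.68,0,0,0,-0.52,-0.68,0,0]}}

```text
clock: 26.85
position: [0.3185, -0.344, 0.2005]
ee_rot: [-0.139, 2.157, -2.154]
force: [0.2, -0.5, -3.6]
width: 0.258
```

```bash
python3 - <<'E'
from h import *
s=st();im,d=snap("top");P=world("top",d);p=s['position']
u,v=proj("top",[[p[0]+.06,p[1]+.007,p[2]+.05]])[0].astype(int)
blobs(P,p[2]+.0,p[2]+.08,(u-20,u+20,v-15,v+25),20)
im2,d2=snap("side");P2=world("side",d2);hsv=cv2.cvtColor(im2,cv2.COLOR_RGB2HSV)
m=(np.abs(P2[...,1]-p[1])<.03)&(P2[...,0]>p[0]+.012)&(P2[...,0]<p[0]+.12)&(P2[...,2]>p[2]-.01)
q=P2[m];print(len(q),q.min(0).round(3),q.max(0).round(3))
for x0 in np.arange(.01,.1,.015):
    k=q[(q[:,0]>p[0]+x0)&(q[:,0]<p[0]+x0+.015)]
    if len(k):print((p[0]+x0).round(3),k[:,2].min().round(3),k[:,2].max().round(3))
E
```

```text
t 26.9 pos [ 0.3185 -0.344   0.2005] jaw deg -82.64 F [ 0.2 -0.5 -3.6] w 0.258 q [-0.13  0.25  1.05  1.99 -0.26  1.04 -0.41]
[317 253  12  23 221] [ 0.373  -0.3347  0.2508] [ 372.7 -335.6] [58.6 24.7] 6.8
1555 [ 0.331 -0.374  0.216] [ 0.405 -0.314  0.661]
0.329 0.216 0.661
0.344 0.222 0.658
0.359 0.218 0.651
0.374 0.219 0.634
0.389 0.218 0.253
0.404 0.227 0.252
```

Call:
{"name": "carry_out", "arguments": {"steps": [0,0,-0.02,-0.4,0,0,0,-0.02,-0.8,0,0,0,-0.02,-1,0,0,0,-0.02,-1,0]}}

```text
clock: 27.35
position: [0.3165, -0.3457, 0.0988]
ee_rot: [-0.142, 2.161, -2.154]
force: [-0.6, -0.7, -3.9]
width: 0.259
```

Call:
{"name": "carry_out", "arguments": {"steps": [0,0,0,-0.4,0,0,0,0,-0.8,0,0,0,0,-0.95,0,0,0,0,-1,0,0,0,0,-1,0]}}

```text
clock: 27.85
position: [0.3182, -0.3484, 0.0018]
ee_rot: [-0.136, 2.155, -2.156]
force: [0.4, -0.6, -3.2]
width: 0.258
```

Call:
{"name": "carry_out", "arguments": {"steps": [0,0,0,-0.03,0,0,0,0,-0.03,0,0,0,0,-0.03,0]}}

```text
clock: 28.15
position: [0.3179, -0.3484, -0.0011]
ee_rot: [-0.135, 2.155, -2.157]
force: [0.5, -0.6, -4.3]
width: 0.257
```

```bash
cat > fit.py <<'E'
from h import *
s=st();p=s['position'];im,d=snap("top");P=world("top",d)
f=np.array([.9927,.1205]);g=np.array([-.1205,.9927])
M=np.array([.4215,-.3326])
q=P[190:268,255:375].reshape(-1,3);q=q[~np.isnan(q[:,0])&(q[:,2]>.036)&(q[:,2]<.06)]
fx=(q[:,:2]-M)@f*1000;fy=(q[:,:2]-M)@g*1000
for a,b in((-60,-40),(-40,-20),(-20,-8),(2,14),(14,26),(32,44)):
    k=(fx>a)&(fx<b)&(abs(fy)<45); print((a,b),np.sort(fy[k]).round(0).astype(int).tolist())
k=(abs(fy)<10);print("fx max key",np.sort(fx[k&(fx<26)])[-6:].round(1), "min",fx[k].min())
E
python3 fit.py
```

```text
t 28.1 pos [ 0.3179 -0.3484 -0.0011] jaw deg -82.78 F [ 0.5 -0.6 -4.3] w 0.257 q [ 0.2   0.57  0.71  2.19 -0.67  0.61 -0.04]
(-60, -40) [-13, -13, -13, -12, -11, -10, -10, -10, -9, -9, -9, -7, -7, -7, -7, -6, -6, -5, -4, -4, -4, -4, -3, -1, -1, -1, -1, 0, 0, 2, 2, 2, 3, 3, 3, 5, 5, 5, 6, 6, 6, 8, 8, 9, 9, 9, 9, 10, 10, 11]
(-40, -20) [-12, -12, -12, -12, -10, -9, -9, -8, -8, -8, -7, -6, -6, -6, -5, -5, -5, -3, -3, -3, -2, -2, -2, -2, -1, 0, 0, 0, 1, 1, 1, 2, 3, 3, 3, 4, 4, 4, 6, 6, 7, 7, 7, 8, 9, 10, 10, 10, 11]
(-20, -8) []
(2, 14) [-35, -35, -35, -34, -33, -32, -31, -31, -29, -29, -28, -28, -25, -25, -25, -22, -22, -22, -22, -20, -19, -19, -19, -16, -16, -16, -15, -14, 15, 15, 15, 16, 18, 18, 19, 19, 21, 21, 22, 22, 24, 25, 25, 25, 27, 28, 28, 28, 31, 31, 31, 31, 34, 34, 34, 34]
(14, 26) [-36, -36, -33, -33, -32, -30, -30, -29, -27, -27, -26, -26, -24, -24, -23, -22, -21, -20, -20, -20, -18, -17, -17, -16, -15, -14, -14, -14, 14, 14, 14, 15, 17, 17, 17, 18, 20, 20, 20, 21, 23, 23, 24, 24, 26, 26, 27, 27, 29, 29, 30, 30, 32, 33, 33, 33, 35]
(32, 44) [-34, -34, -32, -32, -31, -31, -29, -29, -28, -28, -26, -25, -25, -25, -23, -22, -22, -22, -19, -19, -19, -19, -17, -16, -16, -15, -14, 15, 15, 16, 16, 18, 19, 19, 19, 21, 22, 22, 22, 25, 25, 25, 28, 28, 28, 31, 31, 31, 32, 34, 34, 34, 35, 37, 37, 38, 38, 40, 41, 41, 41, 43, 43, 44, 44]
fx max key [-23.4 -23.1 -21.1 -20.9 -20.7 -20.5] min -70.80257083205498
```

Call:
{"name": "carry_out", "arguments": {"steps": [0,0.05,0.013,-0.03,0,0,0.1,0.019,-0.03,0,0,0.15,0.025,-0.03,0,0,0.2,0.031,-0.03,0,0,0.25,0.037,-0.03,0,0,0.3,0.043,-0.03,0,0,0.35,0.049,-0.03,0,0,0.35,0.049,-0.03,0]}}

```text
clock: 29.0
position: [0.3532, -0.3431, -0.0049]
ee_rot: [-0.136, 2.156, -2.156]
force: [0.6, 0.5, -4.0]
width: 0.261
```

Call:
{"name": "carry_out", "arguments": {"steps": [0,0.05,0.006,0,0,0,0.1,0.012,0,0,0,0.15,0.018,0,0,0,0.2,0.024,0,0,0,0.25,0.03,0,0,0,0.28,0.034,0,0,0,0.28,0.034,0,0]}}

```text
clock: 29.7
position: [0.3808, -0.3397, -0.0049]
ee_rot: [-0.136, 2.156, -2.156]
force: [0.1, -0.6, -3.7]
width: 0.258
```

```bash
python3 fit.py
```

```text
t 29.7 pos [ 0.3808 -0.3397 -0.0049] jaw deg -82.76 F [ 0.1 -0.6 -3.7] w 0.258 q [ 0.12  0.63  0.72  2.1  -0.68  0.66 -0.14]
(-60, -40) []
(-40, -20) []
(-20, -8) []
(2, 14) [-36, -35, -34, -32, -32, -32, -29, -28, -28, -25, -25, -23, -22, -22, -20, -19, -19, -17, -16, -16, -14, -11, -10, -10, -9, -7, -7, -7, -7, -4, -4, -4, -3, -1, -1, -1, -1, 2, 3, 3, 6, 6, 6, 9, 9, 9, 11, 12, 12, 15, 15, 16, 16, 18, 18, 19, 19, 21, 21, 21, 22, 24, 25, 25, 25, 28, 28, 28, 28, 30, 31, 31, 32, 34, 34, 34, 34]
(14, 26) [-36, -35, -34, -34, -32, -30, -30, -29, -27, -26, -26, -26, -24, -24, -24, -23, -21, -20, -20, -20, -18, -17, -17, -17, -15, -15, -14, -14, -12, -12, -11, -10, -8, -8, -8, -8, -5, -5, -5, -4, -2, -2, -2, -1, 1, 1, 2, 4, 5, 5, 5, 7, 7, 8, 8, 11, 11, 11, 11, 14, 14, 14, 15, 17, 17, 18, 18, 20, 20, 20, 21, 23, 23, 23, 24, 26, 26, 26, 27, 29, 29, 30, 30, 32, 33, 33]
(32, 44) [-34, -34, -32, -32, -31, -31, -28, -28, -28, -28, -26, -25, -25, -25, -23, -22, -22, -22, -20, -19, -19, -18, -17, -16, -16, -15, -10, -9, -7, -7, -7, -4, -4, -3, -3, -1, -1, 0, 1, 2, 3, 3, 3, 5, 6, 6, 6, 9, 9, 10, 15, 15, 16, 16, 18, 18, 19, 19, 21, 21, 22, 22, 24, 25, 25, 25, 28, 28, 28, 31, 31, 31, 32, 34, 34, 34, 35, 37, 37, 38, 38, 40, 40, 41, 41, 43, 43, 44, 44]
fx max key [23.  23.4 23.6 25.3 25.6 25.9] min -1.0380214843352296
```

Call:
{"name": "carry_out", "arguments": {"steps": [0,0,0,-0.015,0,0,0,0,-0.015,0,0.5,0,0,-0.015,0,0.5,0,0,-0.015,0,0.5,0,0,-0.015,0,0.5,0,0,-0.015,0,0.5,0,0,0.2,0,0.5,0,0,0.6,0,0.3,0,0,0.7,0,0,0,0,0.7,0]}}

```text
clock: 30.75
position: [0.3814, -0.3405, 0.0665]
ee_rot: [-0.133, 2.153, -2.157]
force: [-0.1, -0.2, -0.8]
width: 0.375
```

Call:
{"name": "carry_out", "arguments": {"steps": [0,-0.44,-0.05,0,0,0,-0.44,-0.05,0,0,0,-0.44,-0.05,0,0,0,-0.44,-0.05,0,0,0,-0.44,-0.05,0,0,0,-0.44,-0.05,-0.4,0,0,-0.44,-0.05,-0.7,0,0,-0.44,-0.05,-0.7,0,0,-0.44,-0.05,-0.7,0]}}

```text
clock: 31.65
position: [0.3361, -0.3449, -0.0047]
ee_rot: [-0.137, 2.158, -2.157]
force: [0.0, -0.3, 1.0]
width: 0.008
```

Call:
{"name": "carry_out", "arguments": {"steps": [0,0.05,0.006,0,0,0,0.1,0.012,0,0,0,0.15,0.018,0,0,0,0.18,0.022,0,0,0,0.18,0.022,0,0]}}

```text
clock: 32.15
position: [0.3549, -0.3427, -0.0045]
ee_rot: [-0.136, 2.155, -2.157]
force: [-1.3, -0.1, 1.7]
width: 0.006
```

Call:
{"name": "carry_out", "arguments": {"steps": [0,0.02,0.0025,0,0,0,0.04,0.005,0,0,0,0.04,0.005,0,0]}}

```text
clock: 32.45
position: [0.3581, -0.3422, -0.0048]
ee_rot: [-0.136, 2.157, -2.157]
force: [-3.7, -0.2, 2.9]
width: 0.005
```

Call:
{"name": "carry_out", "arguments": {"steps": [0,0.02,0.004,0,0,0,0.03,0.005,0,0,0,0.03,0.005,0,0]}}

```text
clock: 32.75
position: [0.359, -0.3419, -0.0048]
ee_rot: [-0.136, 2.159, -2.158]
force: [-11.4, -0.4, 8.0]
width: 0.003
```

Call:
{"name": "carry_out", "arguments": {"steps": [0,0.02,0.003,0,0,0,0.02,0.003,0,0,0,0.02,0.003,0,0]}}

```text
clock: 33.05
position: [0.3591, -0.3419, -0.0048]
ee_rot: [-0.137, 2.161, -2.16]
force: [-16.6, -2.5, 12.4]
width: 0.007
```

Call:
{"name": "carry_out", "arguments": {"steps": [0,0.015,0.002,0,0,0,0.015,0.002,0,0,0,0.015,0.002,0,0]}}

```text
clock: 33.35
position: [0.3591, -0.3418, -0.0049]
ee_rot: [-0.137, 2.162, -2.161]
force: [-21.6, -3.1, 16.7]
width: 0.008
```

Force built to 21 N with no more motion, so the key is home. I'll retract and check it.

Call:
{"name": "carry_out", "arguments": {"steps": [0,-0.2,-0.02,0,0,0,-0.2,-0.02,0.3,0,0.5,-0.2,-0.02,0.8,0,0.5,-0.2,-0.02,1,0,1,-0.2,-0.02,1,0]}}

```text
clock: 33.85
position: [0.347, -0.3443, 0.0977]
ee_rot: [-0.131, 2.151, -2.157]
force: [1.3, -0.1, 0.2]
width: 0.218
```

Call:
{"name": "carry_out", "arguments": {"steps": [1,0.5,1,1,0,1,0.5,1,1,0,1,0.5,1,1,0,1,0.5,1,1,0]}}

```text
clock: 34.25
position: [0.4007, -0.2372, 0.1971]
ee_rot: [-0.144, 2.148, -2.147]
force: [0.2, 0.1, -0.5]
width: 0.567
```

Call:
{"name": "carry_out", "arguments": {"steps": [1,0.6,1,0,0,1,0.6,1,0,0,1,0.6,1,0,0,1,0.6,1,0,0]}}

```text
clock: 34.65
position: [0.4561, -0.1399, 0.1941]
ee_rot: [-0.143, 2.154, -2.153]
force: [0.3, -0.3, 0.1]
width: 0.915
```

Call:
{"name": "carry_out", "arguments": {"steps": [1,0.2,0.4,0,0,1,0.2,0.4,0,0,1,0.2,0.4,0,0,1,0.2,0.4,0,0]}}

```text
clock: 35.05
position: [0.4739, -0.1047, 0.1949]
ee_rot: [-0.134, 2.158, -2.158]
force: [0.4, 0.4, -0.6]
width: 0.998
```

```bash
cat >fit2.py <<'E'
from fit import *
k=(abs(fy)<9)&(fx<66);v=np.sort(fx[k]);print("key fx",v[:4].round(1),v[-4:].round(1),"n",k.sum())
for u0,u1 in((272,296),(318,341)):
    m=reg(P,.104,.125,u0,u1,198,228);print(m.sum(),circ(P[m]) if m.sum()>10 else None)
cv2.imwrite("pics/t3.png",cv2.resize(im[190:270,255:375],None,fx=4,fy=4,interpolation=cv2.INTER_CUBIC)[:,:,::-1])
E
python3 fit2.py | grep -v "^("
python3 - <<'E'
from h import *
im=cv2.imread("pics/top0.png");d=np.load("top0d.npy");P=world("top",d)
# board edges along scanlines from original image, plane z=.012
hsv=cv2.cvtColor(im,cv2.COLOR_BGR2HSV)
m=((hsv[...,0]>12)&(hsv[...,0]<28)&(hsv[...,2]>190)).astype(np.uint8)
for v in(150,165,180):
    r=np.flatnonzero(m[v,240:440])+240;e=onplane("top",[[r[0],v],[r[-1],v]],.012);print(v,r[0],r[-1],e[:,:2].round(3).tolist())
for u in(275,300,330,350):
    r=np.flatnonzero(m[130:200,u])+130;e=onplane("top",[[u,r[0]],[u,r[-1]]],.012);print(u,r[0],r[-1],e[:,:2].round(3).tolist())
E
```

```text
t 35.0 pos [ 0.4739 -0.1047  0.1949] jaw deg -82.92 F [ 0.4  0.4 -0.6] w 0.998 q [-0.71  0.31  1.06  1.96 -0.32  1.04 -0.96]
fx max key [23.3 23.6 23.9 25.3 25.6 25.8] min -52.32680095671056
key fx [-52.3 -52.  -49.5 -49.3] [58.3 60.4 64.  64.5] n 203
61 (array([ 0.5048, -0.2293]), np.float64(0.0211))
65 (array([ 0.5213, -0.3643]), np.float64(0.0211))
150 251 426 [[0.721, -0.121], [0.74, -0.697]]
165 246 427 [[0.671, -0.107], [0.69, -0.7]]
180 244 357 [[0.622, -0.102], [0.632, -0.468]]
275 144 191 [[0.743, -0.199], [0.589, -0.203]]
300 145 191 [[0.742, -0.28], [0.591, -0.284]]
330 145 191 [[0.745, -0.378], [0.594, -0.38]]
350 141 190 [[0.76, -0.443], [0.599, -0.445]]
```

View pics/t3.png

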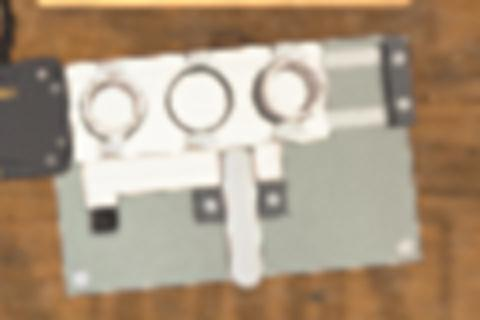

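The key's near end reads 52.3 mm out of the posts, so it's fully home. Now cup 3.

Call:
{"name": "carry_out", "arguments": {"steps": [1,0.31,-1,0,0,1,0.31,-1,0,0,1,0.31,-1,0,0]}}

```text
clock: 35.4
position: [0.5048, -0.212, 0.196]
ee_rot: [-0.123, 2.156, -2.166]
force: [-1.0, -0.8, 0.3]
width: 0.996
```

Call:
{"name": "carry_out", "arguments": {"steps": [1,0,-0.25,0,0,1,0,-0.25,-0.4,0,1,0,-0.25,-0.8,0,1,0,-0.25,-1,0,1,0,-0.25,-1,0,1,0,-0.25,-1,0]}}

```text
clock: 36.0
position: [0.5054, -0.2292, 0.0958]
ee_rot: [-0.134, 2.157, -2.158]
force: [0.3, -0.2, 0.1]
width: 1.0
```

Call:
{"name": "carry_out", "arguments": {"steps": [1,0,0,-0.2,0,1,0,0,-0.38,0,1,0,0,-0.38,0,1,0,0,-0.38,0]}}

```text
clock: 36.4
position: [0.5064, -0.2288, 0.0586]
ee_rot: [-0.134, 2.155, -2.157]
force: [0.4, -0.2, 0.7]
width: 0.999
```

Call:
{"name": "carry_out", "arguments": {"steps": [0,0,0,0,0,0,0,0,0,0,0,0,0,0,0,0,0,0,0,0,0,0,0,0,0,0,0,0,0,0,0,0,0,0,0,0,0,0,0,0,0,0,0,0,0,0,0,0,0,0], "grip_force": 30}}

```text
clock: 37.4
position: [0.5057, -0.2282, 0.0572]
ee_rot: [-0.135, 2.156, -2.157]
force: [-0.4, -0.0, 0.4]
width: 0.494
```

Call:
{"name": "carry_out", "arguments": {"steps": [0,0,0,0,0.1,0,0,0,0,0.25,0,0,0,0,0.4,0,0,0,0,0.55,0,0,0,0,0.7,0,0,0,0,0.85,0,0,0,0,1,0,0,0,0,1,0,0,0,0,1,0]}}

```text
validation failed for argument at $.st...
```

Call:
{"name": "carry_out", "arguments": {"steps": [0,0,0,0,0.1,0,0,0,0.03,0.1,0,0,0,0.06,0.1,0,0,0,0.09,0.1,0,0,0,0.12,0.1]}}

```text
clock: 37.9
position: [0.5033, -0.2275, 0.0657]
ee_rot: [-0.221, 2.117, -2.118]
force: [5.8, -7.4, -45.7]
width: 0.494
```

```bash
python3 -c "
from h import *
st()"
```

```text
t 37.9 pos [ 0.5033 -0.2275  0.0657] jaw deg -78.41 F [  5.8  -7.4 -45.7] w 0.494 q [-0.24  0.59  0.82  1.94 -0.56  0.86 -0.48]
```

The twist call was rejected and the pull that followed it ran against the hooks at 46 N, so I'm going back down now and then twisting.

Call:
{"name": "carry_out", "arguments": {"steps": [0,0,0,-0.12,0,0,0,0,-0.12,0,0,0,0,-0.12,0,0,0,0,-0.12,0]}}

```text
clock: 38.3
position: [0.5067, -0.2305, 0.0584]
ee_rot: [-0.211, 2.111, -2.118]
force: [0.9, -5.2, 6.5]
width: 0.488
```

Call:
{"name": "carry_out", "arguments": {"steps": [0,0,0,0,0.1,0,0,0,0,0.2,0,0,0,0,0.4,0,0,0,0,0.6,0,0,0,0,0.8,0,0,0,0,0.9,0,0,0,0,0.9,0,0,0,0,0.9]}}

```text
clock: 39.1
position: [0.5066, -0.2293, 0.0584]
ee_rot: [-0.818, 1.676, -1.679]
force: [-0.6, -1.2, 8.2]
width: 0.493
```

```bash
python3 -c "
from h import *
st();print(arm.observe()['ft_torque'])"
```

```text
t 39.1 pos [ 0.5066 -0.2293  0.0584] jaw deg -37.93 F [-0.6 -1.2  8.2] w 0.493 q [-0.1   0.54  0.61  1.94 -0.43  0.79  0.09]
[-0.42234769  0.08269162  0.04413657]
```

Call:
{"name": "carry_out", "arguments": {"steps": [0,0,0,0.04,0,0,0,0,0.08,0,0,0,0,0.12,0,0,0,0,0.16,0]}}

```text
clock: 39.5
position: [0.5056, -0.228, 0.0734]
ee_rot: [-0.821, 1.677, -1.676]
force: [1.0, -1.1, -1.6]
width: 0.493
```

Call:
{"name": "carry_out", "arguments": {"steps": [0,0,0,0.2,0,0,0,0,0.5,0,0,0,0,0.8,0,0,0,0,0.9,0,0,0,0,0.9,0]}}

```text
clock: 40.0
position: [0.5065, -0.2282, 0.1643]
ee_rot: [-0.819, 1.674, -1.677]
force: [0.5, 0.5, -1.3]
width: 0.493
```

Call:
{"name": "carry_out", "arguments": {"steps": [0,0.4,0,0,0,0,0.8,-0.1,0,0,0,1,-0.2,0,0,0,1,-0.2,0,0]}}

```text
clock: 40.4
position: [0.6072, -0.2483, 0.1606]
ee_rot: [-0.824, 1.677, -1.676]
force: [-0.5, -0.5, -1.0]
width: 0.492
```

Call:
{"name": "carry_out", "arguments": {"steps": [0,0.4,0,0,0,0,0.54,0,-0.3,0,0,0.54,0,-0.6,0,0,0.54,0,-0.9,0,0,0.54,0,-1,0,0,0.54,0,-1,0]}}

```text
clock: 41.0
position: [0.6577, -0.2473, 0.0609]
ee_rot: [-0.824, 1.681, -1.675]
force: [-0.2, -0.1, -1.9]
width: 0.488
```

Call:
{"name": "carry_out", "arguments": {"steps": [0,0,0,-0.06,0,0,0,0,-0.12,0,0,0,0,-0.18,0,0,0,0,-0.22,0,0,0,0,-0.22,0]}}

```text
clock: 41.5
position: [0.6594, -0.2479, 0.0407]
ee_rot: [-0.822, 1.677, -1.676]
force: [-0.0, -0.4, -0.9]
width: 0.492
```

Call:
{"name": "carry_out", "arguments": {"steps": [0,0,0,-0.02,0,0,0,0,-0.02,0,0,0,0,-0.02,0]}}

```text
clock: 41.8
position: [0.6598, -0.2482, 0.0393]
ee_rot: [-0.821, 1.676, -1.677]
force: [-0.6, 0.3, -0.4]
width: 0.493
```

Call:
{"name": "carry_out", "arguments": {"steps": [0,0,0,-0.015,0,0,0,0,-0.015,0,0,0,0,-0.015,0]}}

```text
clock: 42.1
position: [0.6597, -0.2481, 0.0376]
ee_rot: [-0.821, 1.676, -1.676]
force: [-0.3, -0.3, -2.1]
width: 0.489
```

Call:
{"name": "carry_out", "arguments": {"steps": [0,0,0,-0.015,0,0,0,0,-0.015,0,0,0,0,-0.015,0]}}

```text
clock: 42.4
position: [0.6598, -0.2484, 0.037]
ee_rot: [-0.82, 1.676, -1.677]
force: [-3.0, 1.0, 6.9]
width: 0.491
```

Call:
{"name": "carry_out", "arguments": {"steps": [1,0,0,0,0,1,0,0,0,0,1,0,0,0,0,1,0,0,0,0,1,0,0,0,0,1,0,0,0,0,1,0,0,0,0]}}

```text
clock: 43.1
position: [0.6597, -0.2481, 0.0361]
ee_rot: [-0.821, 1.676, -1.676]
force: [0.4, 1.2, 1.0]
width: 0.991
```

Call:
{"name": "carry_out", "arguments": {"steps": [1,0,0,0.2,0,1,0,0,0.5,0,1,0,0,1,0,1,0,0,1,0]}}

```text
clock: 43.5
position: [0.663, -0.2506, 0.1433]
ee_rot: [-0.813, 1.667, -1.682]
force: [0.1, -0.6, 0.3]
width: 0.999
```

Call:
{"name": "carry_out", "arguments": {"steps": [1,-0.4,-0.3,0.2,0,1,-0.8,-0.6,0.2,0,1,-1,-0.8,0.2,0,1,-1,-0.8,0.2,0]}}

```text
clock: 43.9
position: [0.555, -0.3336, 0.1574]
ee_rot: [-0.817, 1.68, -1.685]
force: [-0.5, -0.3, 0.3]
width: 0.999
```

Call:
{"name": "carry_out", "arguments": {"steps": [1,-0.39,-0.36,0,0,1,-0.39,-0.36,-0.4,0,1,-0.39,-0.36,-0.6,0,1,-0.39,-0.36,-0.6,0,1,-0.39,-0.36,-0.6,0]}}

```text
clock: 44.4
position: [0.5214, -0.3639, 0.0964]
ee_rot: [-0.822, 1.676, -1.676]
force: [0.0, -0.6, 0.3]
width: 1.002
```

```bash
python3 - <<'E'
from h import *
st();im,d=snap("top");P=world("top",d)
m=reg(P,.075,.1,270,340,140,192);blobs(P,.075,.1,(270,340,140,192),20);print(circ(P[m]))
im2,_=snap("side");cv2.imwrite("pics/s3.png",cv2.resize(im2[180:310,205:365],None,fx=4,fy=4,interpolation=cv2.INTER_CUBIC)[:,:,::-1])
E
```

```text
t 44.4 pos [ 0.5214 -0.3639  0.0964] jaw deg -37.76 F [ 0.  -0.6  0.3] w 1.002 q [ 0.12  0.61  0.63  1.7  -0.42  0.97  0.25]
[283 159  15  15  68] [ 0.6578 -0.248   0.0896] [ 658.1 -247.2] [44.5 43.2] 5.2
(array([ 0.6582, -0.2478]), np.float64(0.0211))
```

View pics/s3.png

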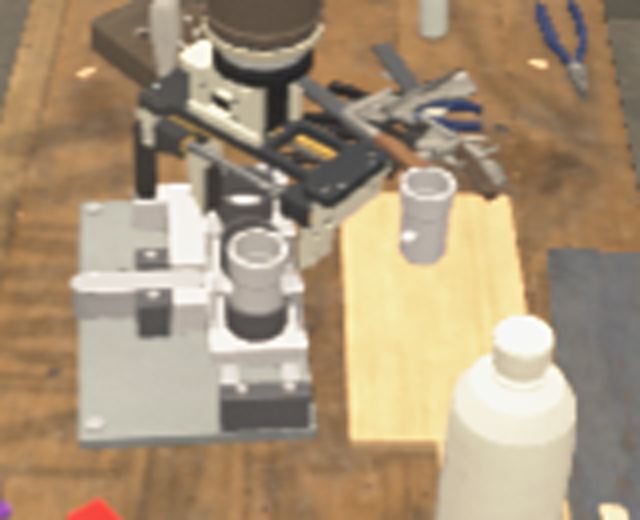

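Cup 3 stands upright on the board at crop (427,215), and the open jaws are over cup 1. Same steps for cup 1.

Call:
{"name": "carry_out", "arguments": {"steps": [1,0,0,-0.2,0,1,0,0,-0.39,0,1,0,0,-0.39,0,1,0,0,-0.39,0]}}

```text
clock: 44.9
position: [0.5214, -0.3644, 0.0582]
ee_rot: [-0.821, 1.675, -1.677]
force: [0.4, 0.0, 0.5]
width: 0.999
```

Call:
{"name": "carry_out", "arguments": {"steps": [0,0,0,0,0,0,0,0,0,0,0,0,0,0,0,0,0,0,0,0,0,0,0,0,0,0,0,0,0,0,0,0,0,0,0,0,0,0,0,0,0,0,0,0,0,0,0,0,0,0], "grip_force": 30}}

```text
clock: 45.9
position: [0.5208, -0.3642, 0.0572]
ee_rot: [-0.821, 1.676, -1.677]
force: [1.4, -0.3, -0.5]
width: 0.487
```

Call:
{"name": "carry_out", "arguments": {"steps": [0,0,0,0,0.1,0,0,0,0,0.2,0,0,0,0,0.4,0,0,0,0,0.6,0,0,0,0,0.8,0,0,0,0,1,0,0,0,0,1,0,0,0,0,1]}}

```text
clock: 46.7
position: [0.5205, -0.3642, 0.0571]
ee_rot: [-1.264, 1.119, -1.118]
force: [-1.0, 0.3, 0.9]
width: 0.487
```

```bash
python3 -c "
from h import *
st();print(arm.observe()['ft_torque'])"
```

```text
t 46.7 pos [ 0.5205 -0.3642  0.0571] jaw deg 7.02 F [-1.   0.3  0.9] w 0.487 q [ 0.27  0.61  0.39  1.72 -0.29  0.86  0.91]
[-0.1193676   0.20880292 -0.07044332]
```

Call:
{"name": "carry_out", "arguments": {"steps": [0,0,0,0.04,0,0,0,0,0.08,0,0,0,0,0.12,0,0,0,0,0.16,0]}}

```text
clock: 47.1
position: [0.5209, -0.3641, 0.0736]
ee_rot: [-1.266, 1.116, -1.117]
force: [0.3, -0.4, 0.2]
width: 0.488
```

Call:
{"name": "carry_out", "arguments": {"steps": [0,0,0,0.2,0,0,0,0,0.5,0,0,0,0,0.8,0,0,0,0,0.9,0,0,0,0,0.9,0]}}

```text
clock: 47.6
position: [0.5216, -0.3647, 0.1648]
ee_rot: [-1.265, 1.114, -1.119]
force: [0.7, 0.1, -2.1]
width: 0.485
```

Call:
{"name": "carry_out", "arguments": {"steps": [0,0.4,0,0,0,0,0.8,0,0,0,0,1,0,0,0,0,1,0,0,0]}}

```text
clock: 48.0
position: [0.6232, -0.3617, 0.16]
ee_rot: [-1.267, 1.116, -1.111]
force: [-0.4, 0.5, -1.6]
width: 0.489
```

Call:
{"name": "carry_out", "arguments": {"steps": [0,0.4,-0.05,0,0,0,0.4,-0.05,-0.3,0,0,0.4,-0.05,-0.6,0,0,0.4,-0.05,-0.9,0,0,0.4,-0.05,-1,0,0,0.4,-0.05,-1,0]}}

```text
clock: 48.6
position: [0.6586, -0.3685, 0.0606]
ee_rot: [-1.267, 1.121, -1.113]
force: [-0.2, -0.2, 0.2]
width: 0.489
```

Call:
{"name": "carry_out", "arguments": {"steps": [0,0,0,-0.06,0,0,0,0,-0.12,0,0,0,0,-0.18,0,0,0,0,-0.24,0,0,0,0,-0.24,0]}}

```text
clock: 49.1
position: [0.6603, -0.3687, 0.0382]
ee_rot: [-1.266, 1.117, -1.115]
force: [-0.0, 0.7, -1.7]
width: 0.487
```

Call:
{"name": "carry_out", "arguments": {"steps": [0,0,0,-0.015,0,0,0,0,-0.015,0,0,0,0,-0.015,0]}}

```text
clock: 49.4
position: [0.6609, -0.3692, 0.0379]
ee_rot: [-1.266, 1.116, -1.116]
force: [0.1, -0.2, -0.7]
width: 0.488
```

Call:
{"name": "carry_out", "arguments": {"steps": [0,0,0,-0.015,0,0,0,0,-0.015,0,0,0,0,-0.015,0]}}

```text
clock: 49.7
position: [0.6607, -0.3691, 0.0361]
ee_rot: [-1.266, 1.116, -1.116]
force: [-0.2, 0.3, -1.3]
width: 0.483
```

Call:
{"name": "carry_out", "arguments": {"steps": [0,0,0,-0.01,0,0,0,0,-0.01,0,1,0,0,-0.01,0,1,0,0,-0.01,0,1,0,0,-0.01,0,1,0,0,-0.01,0,1,0,0,-0.01,0,1,0,0,-0.01,0,1,0,0,-0.01,0]}}

```text
clock: 50.6
position: [0.6607, -0.3691, 0.0351]
ee_rot: [-1.266, 1.116, -1.116]
force: [0.6, 0.0, -0.6]
width: 0.992
```

Call:
{"name": "carry_out", "arguments": {"steps": [1,0,0,0.2,0,1,0,0,0.5,0,1,0,0,1,0,1,0,0,1,0]}}

```text
clock: 51.0
position: [0.664, -0.3718, 0.1432]
ee_rot: [-1.264, 1.106, -1.125]
force: [0.1, 0.1, -0.9]
width: 1.001
```

Call:
{"name": "carry_out", "arguments": {"steps": [1,0,0,0.9,0,1,0,0,0.9,0,1,-0.4,0,0.9,-0.2,1,-0.8,0,0.9,-0.4,1,-1,0,0.9,-0.6,1,-1,0,0.9,-0.8,1,-1,0,0.9,-1,1,-1,0,0.9,-1]}}

```text
clock: 51.8
position: [0.5608, -0.369, 0.2254]
ee_rot: [-0.817, 1.68, -1.68]
force: [-0.2, 0.2, 0.4]
width: 1.001
```

Call:
{"name": "carry_out", "arguments": {"steps": [1,-0.4,0,0,-0.2,1,-0.8,0.15,0,-0.4,1,-1,0.3,0,-0.6,1,-1,0.3,0,-0.8,1,-1,0.3,0,-1,1,-1,0.3,0,-1,1,-1,0.3,0,-1]}}

```text
clock: 52.5
position: [0.4609, -0.339, 0.2252]
ee_rot: [-0.135, 2.156, -2.157]
force: [0.0, 0.6, -0.4]
width: 1.002
```

```bash
python3 - <<'E'
from h import *
st();im,d=snap("top");P=world("top",d)
for b in((270,304,140,192),(304,345,140,192)):
    m=reg(P,.075,.1,*b);print(m.sum(),circ(P[m]),P[m].mean(0).round(4))
E
```

```text
t 52.5 pos [ 0.4609 -0.339   0.2252] jaw deg -82.81 F [ 0.   0.6 -0.4] w 1.002 q [-0.08  0.42  0.89  1.72 -0.35  1.17 -0.54]
73 (array([ 0.658 , -0.2477]), np.float64(0.0211)) [ 0.6581 -0.2478  0.0899]
79 (array([ 0.6614, -0.3685]), np.float64(0.0212)) [ 0.6613 -0.3691  0.0891]
```

Both cups stand on the board, with rims at 0.090. Now the key comes out.

Call:
{"name": "carry_out", "arguments": {"steps": [1,-0.4,0,0,0,1,-0.79,-0.005,0,0,1,-0.79,-0.005,-0.4,0,1,-0.79,-0.005,-0.8,0,1,-0.79,-0.005,-1,0,1,-0.79,-0.005,-1,0]}}

```text
clock: 53.15
position: [0.3802, -0.3384, 0.123]
ee_rot: [-0.14, 2.16, -2.155]
force: [-0.1, -0.2, 0.3]
width: 0.999
```

Call:
{"name": "carry_out", "arguments": {"steps": [1,0,0,-0.4,0,1,0,0,-0.8,0,1,0,0,-1,0,1,0,0,-1,0,1,0,0,-1,0]}}

```text
clock: 53.65
position: [0.3824, -0.3406, 0.0265]
ee_rot: [-0.135, 2.155, -2.157]
force: [0.4, -0.4, 0.6]
width: 1.002
```

Call:
{"name": "carry_out", "arguments": {"steps": [1,0,0,-0.1,0,1,0,0,-0.2,0,1,0,0,-0.28,0,1,0,0,-0.32,0,1,0,0,-0.32,0]}}

```text
clock: 54.15
position: [0.3813, -0.3393, -0.0075]
ee_rot: [-0.137, 2.158, -2.156]
force: [0.4, 0.2, 0.3]
width: 1.0
```

Call:
{"name": "carry_out", "arguments": {"steps": [0,0,0,0,0,0,0,0,0,0,0,0,0,0,0,0,0,0,0,0,0,0,0,0,0,0,0,0,0,0,0,0,0,0,0,0,0,0,0,0,0,0,0,0,0,0,0,0,0,0,0,0,0,0,0,0,0,0,0,0], "grip_force": 40}}

```text
clock: 55.35
position: [0.3817, -0.3396, -0.0069]
ee_rot: [-0.136, 2.157, -2.156]
force: [-0.1, 0.9, 0.2]
width: 0.256
```

Call:
{"name": "carry_out", "arguments": {"steps": [0,-0.05,-0.006,0,0,0,-0.1,-0.012,0,0,0,-0.15,-0.018,0,0,0,-0.2,-0.024,0,0,0,-0.25,-0.03,0,0,0,-0.3,-0.036,0,0,0,-0.35,-0.042,0,0,0,-0.35,-0.042,0,0]}}

```text
clock: 56.15
position: [0.3453, -0.3439, -0.0069]
ee_rot: [-0.135, 2.158, -2.157]
force: [-3.1, -1.0, 0.4]
width: 0.26
```

Call:
{"name": "carry_out", "arguments": {"steps": [0.6,0,0,0,0,0.6,0,0,0,0,0.6,0,0,0,0,0.6,0,0,0,0,0.6,0.08,0.01,0,0,0.6,0.15,0.018,0,0,0.6,0.15,0.018,0,0,0,0.15,0.018,0,0,0,0.15,0.018,0,0,0,0.15,0.018,0,0,0,0.15,0.018,0,0,0,0.15,0.018,0,0], "grip_force": 50}}

```text
clock: 57.35
position: [0.3616, -0.3421, -0.0068]
ee_rot: [-0.135, 2.157, -2.157]
force: [-0.1, -0.6, 0.3]
width: 0.261
```

Call:
{"name": "carry_out", "arguments": {"steps": [0,0,0,0,0,0,0,0,0,0,0,0,0,0,0,0,0,0,0,0]}}

```text
clock: 57.75
position: [0.3616, -0.3421, -0.0068]
ee_rot: [-0.136, 2.157, -2.157]
force: [-1.5, -1.1, 1.9]
width: 0.257
```

```bash
python3 fit2.py | grep -v "^("
```

```text
t 57.8 pos [ 0.3616 -0.3421 -0.0068] jaw deg -82.81 F [-1.5 -1.1  1.9] w 0.257 q [ 0.18  0.6   0.65  2.12 -0.63  0.62 -0.17]
fx max key [16.8 17.1 17.4 19.3 19.7 19.9] min -26.616314366490055
key fx [-26.6 -26.3 -26.2 -24.3] [63.6 63.8 64.2 64.5] n 95
0 None
0 None
```

Call:
{"name": "carry_out", "arguments": {"steps": [0,-0.05,-0.006,0,0,0,-0.1,-0.012,0,0,0,-0.15,-0.018,0,0,0,-0.2,-0.024,0,0,0,-0.25,-0.03,0,0,0,-0.3,-0.036,0,0,0,-0.35,-0.042,0,0,0,-0.35,-0.042,0,0]}}

```text
clock: 58.6
position: [0.3254, -0.3463, -0.0069]
ee_rot: [-0.135, 2.158, -2.157]
force: [-2.9, -0.6, 0.2]
width: 0.262
```

Call:
{"name": "carry_out", "arguments": {"steps": [0,0,0,0.2,0,0,0,0,0.4,0,0,0,0,0.7,0,0,0,0,1,0,0,0,0,1,0]}}

```text
clock: 59.1
position: [0.3277, -0.3477, 0.0957]
ee_rot: [-0.132, 2.152, -2.158]
force: [0.3, -0.1, -4.7]
width: 0.259
```

Call:
{"name": "carry_out", "arguments": {"steps": [0,0,0,0.4,0,0,0,0,0.8,0,0,0,0,1,0,0,0,0,1,0]}}

```text
clock: 59.5
position: [0.3277, -0.3469, 0.1944]
ee_rot: [-0.133, 2.153, -2.157]
force: [0.2, -0.2, -4.9]
width: 0.259
```

Call:
{"name": "carry_out", "arguments": {"steps": [0,0.3,0.3,0,0,0,0.5,0.68,0,0,0,0.5,0.68,0,0,0,0.5,0.68,0,0]}}

```text
clock: 59.9
position: [0.3764, -0.2763, 0.1912]
ee_rot: [-0.142, 2.158, -2.154]
force: [0.1, -0.7, -3.8]
width: 0.263
```

Call:
{"name": "carry_out", "arguments": {"steps": [0,0.3,0.4,0,0,0,0.5,0.8,0,0,0,0.5,1,0,0,0,0.5,1,0,0]}}

```text
clock: 60.3
position: [0.426, -0.1758, 0.1916]
ee_rot: [-0.142, 2.158, -2.155]
force: [0.2, -0.7, -3.7]
width: 0.256
```

Call:
{"name": "carry_out", "arguments": {"steps": [0,0,0.4,0,0,0,0,0.8,0,0,0,0,1,0,0,0,0,1,0,0]}}

```text
clock: 60.7
position: [0.4259, -0.0768, 0.1922]
ee_rot: [-0.14, 2.157, -2.155]
force: [-0.7, 0.3, -4.3]
width: 0.258
```

Call:
{"name": "carry_out", "arguments": {"steps": [0,0,0.4,0,0,0,0,0.8,0,0,0,0,1,0,0,0,0,1,0,0]}}

```text
clock: 61.1
position: [0.4266, 0.0227, 0.1925]
ee_rot: [-0.139, 2.156, -2.156]
force: [-0.9, -0.5, -3.8]
width: 0.258
```

Call:
{"name": "carry_out", "arguments": {"steps": [0,0,0.4,0,0,0,0,0.8,0,0,0,0,1,0,0,0,0,1,0,0]}}

```text
clock: 61.5
position: [0.4271, 0.1224, 0.1925]
ee_rot: [-0.138, 2.155, -2.157]
force: [-0.4, -0.8, -4.0]
width: 0.257
```

Call:
{"name": "carry_out", "arguments": {"steps": [0,0,0.4,0,0.06,0,0,0.8,0,0.06,0,0,1,0,0.06,0,0,1,0,0.06]}}

```text
clock: 61.9
position: [0.4274, 0.2225, 0.1926]
ee_rot: [-0.186, 2.129, -2.131]
force: [0.0, -0.9, -3.5]
width: 0.256
```

Now I'll lower the key: the bench is at reported −0.019, down from 0.193.

Call:
{"name": "carry_out", "arguments": {"steps": [0,0,0,-0.4,0,0,0,0,-0.8,0,0,0,0,-1,0,0,0,0,-1,0]}}

```text
clock: 62.3
position: [0.4257, 0.2176, 0.0908]
ee_rot: [-0.185, 2.13, -2.14]
force: [0.1, 0.5, -3.9]
width: 0.261
```

Call:
{"name": "carry_out", "arguments": {"steps": [0,0,0,-0.4,0,0,0,0,-0.7,0,0,0,0,-0.9,0,0,0,0,-1,0,0,0,0,-1,0,0,0,0,-1.0,0]}}

```text
clock: 62.9
position: [0.428, 0.2216, -0.0057]
ee_rot: [-0.182, 2.132, -2.13]
force: [0.1, 0.1, -3.8]
width: 0.256
```

Call:
{"name": "carry_out", "arguments": {"steps": [0,0,0,-0.05,0,0,0,0,-0.09,0,0,0,0,-0.11,0,0,0,0,-0.11,0]}}

```text
clock: 63.3
position: [0.4266, 0.2218, -0.018]
ee_rot: [-0.185, 2.131, -2.131]
force: [0.2, 0.7, -4.7]
width: 0.258
```

Call:
{"name": "carry_out", "arguments": {"steps": [0,0,0,-0.01,0,0,0,0,-0.01,0,1,0,0,-0.01,0,1,0,0,-0.01,0,1,0,0,-0.01,0,1,0,0,-0.01,0,1,0,0,-0.01,0,1,0,0,-0.01,0,1,0,0,-0.01,0,1,0,0,-0.01,0]}}

```text
clock: 64.3
position: [0.4267, 0.2218, -0.0189]
ee_rot: [-0.185, 2.131, -2.131]
force: [0.9, -0.2, 0.8]
width: 0.904
```

Call:
{"name": "carry_out", "arguments": {"steps": [1,0,0,0.3,0,1,0,0,0.6,0,1,0,0,1,0,1,0,0,1,0]}}

```text
clock: 64.7
position: [0.4293, 0.2229, 0.085]
ee_rot: [-0.178, 2.133, -2.125]
force: [-0.7, 0.3, -0.6]
width: 1.002
```

Call:
{"name": "carry_out", "arguments": {"steps": [1,0,0,1,-0.06,1,0,0,1,-0.06,1,0,0,1,-0.06]}}

```text
clock: 65.0
position: [0.4299, 0.2231, 0.186]
ee_rot: [-0.128, 2.159, -2.148]
force: [-0.4, -0.0, -1.0]
width: 1.002
```

Call:
{"name": "carry_out", "arguments": {"steps": [1,0,-1,0.2,0,1,0,-1,0.2,0,1,0,-1,0.2,0]}}

```text
clock: 65.3
position: [0.4268, 0.1161, 0.2017]
ee_rot: [-0.127, 2.161, -2.16]
force: [0.9, 0.6, -1.0]
width: 0.999
```

Call:
{"name": "carry_out", "arguments": {"steps": [1,0,-1,0,0,1,0,-1,0,0,1,0,-1,0,0]}}

```text
clock: 65.6
position: [0.426, 0.016, 0.2009]
ee_rot: [-0.127, 2.161, -2.161]
force: [-0.1, 0.3, 0.3]
width: 1.001
```

Call:
{"name": "carry_out", "arguments": {"steps": [1,0,-1,0,0,1,0,-1,0,0,1,0,-1,0,0]}}

```text
clock: 65.9
position: [0.4261, -0.0841, 0.2012]
ee_rot: [-0.126, 2.159, -2.162]
force: [0.6, 1.6, -0.2]
width: 1.002
```

Call:
{"name": "carry_out", "arguments": {"steps": [1,0,-1,0,0,1,0,-1,0,0,1,0,-1,0,0,1,0,-1,0,0]}}

```text
clock: 66.3
position: [0.4263, -0.1792, 0.2006]
ee_rot: [-0.133, 2.159, -2.159]
force: [0.1, 0.0, -0.4]
width: 1.003
```

```bash
python3 - <<'E'
from h import *
st();im,d=snap("top");P=world("top",d);blobs(P,.018,.045,(115,160,200,265),80)
print("handle");blobs(P,.108,.13,(272,300,230,252),20)
E
```

```text
t 66.3 pos [ 0.4263 -0.1792  0.2006] jaw deg -83.02 F [ 0.1  0.  -0.4] w 1.003 q [-0.53  0.22  0.99  2.   -0.21  1.03 -0.89]
[134 213  11  34 269] [0.452  0.2254 0.0322] [451.9 227.2] [106.7  23.2] 10.7
[115 255  17  10 129] [0.3555 0.276  0.0301] [355.2 273.8] [29.3 55.8] 1.9
handle
```

Call:
{"name": "carry_out", "arguments": {"steps": [1,-0.06,-0.47,0,0,1,-0.06,-0.47,0,0,1,-0.06,-0.47,-0.3,0,1,-0.06,-0.47,-0.7,0,1,-0.06,-0.47,-1,0,1,-0.06,-0.47,-1,0]}}

```text
clock: 66.95
position: [0.4188, -0.2222, 0.0981]
ee_rot: [-0.145, 2.161, -2.155]
force: [0.2, -0.6, -0.4]
width: 1.003
```

Call:
{"name": "carry_out", "arguments": {"steps": [1,0,0,-0.2,0,1,0,0,-0.4,0,1,0,0,-0.4,0,0,0,0,-0.4,0,0,0,0,-0.4,0,0,0,0,-0.4,0,0,0,0,-0.4,0,0,0,0,-0.4,0,0,0,0,-0.4,0,0,0,0,-0.4,0,0,0,0,-0.4,0], "grip_force": 25}}

```text
clock: 68.05
position: [0.4207, -0.2252, 0.0611]
ee_rot: [-0.136, 2.157, -2.157]
force: [-0.1, -0.8, -0.2]
width: 0.352
```

Call:
{"name": "carry_out", "arguments": {"steps": [0,0,0,0,0,0,0,0,0,0,0,0,0,0,0,0,0,0,0,0]}}

```text
clock: 68.45
position: [0.4208, -0.2259, 0.0611]
ee_rot: [-0.135, 2.156, -2.158]
force: [0.7, -6.2, -5.0]
width: 0.241
```

Slide right 50 mm along (+0.12, −0.993), then on to the stop.

Call:
{"name": "carry_out", "arguments": {"steps": [0,0.006,-0.05,0,0,0,0.012,-0.1,0,0,0,0.018,-0.15,0,0,0,0.024,-0.2,0,0,0,0.03,-0.25,0,0,0,0.036,-0.3,0,0,0,0.042,-0.35,0,0,0,0.048,-0.4,0,0,0,0.054,-0.45,0,0,0,0.058,-0.48,0,0,0,0.058,-0.48,0,0]}}

```text
clock: 69.55
position: [0.4267, -0.2742, 0.0611]
ee_rot: [-0.135, 2.155, -2.158]
force: [1.6, -0.9, -0.5]
width: 0.24
```

Call:
{"name": "carry_out", "arguments": {"steps": [0,0.002,-0.02,0,0,0,0.005,-0.04,0,0,0,0.005,-0.04,0,0]}}

```text
clock: 69.85
position: [0.4269, -0.2755, 0.0611]
ee_rot: [-0.137, 2.16, -2.153]
force: [-0.6, 9.6, 10.1]
width: 0.235
```

Call:
{"name": "carry_out", "arguments": {"steps": [0,0.002,-0.02,0,0,0,0.002,-0.02,0,0,0,0.002,-0.02,0,0]}}

```text
clock: 70.15
position: [0.4268, -0.2754, 0.061]
ee_rot: [-0.139, 2.163, -2.149]
force: [-2.8, 17.6, 16.1]
width: 0.236
```

Call:
{"name": "carry_out", "arguments": {"steps": [0.6,-0.003,0.02,0,0,0.6,-0.003,0.03,0,0,0.8,-0.003,0.03,0,0,0.8,-0.003,0.03,0,0,1,-0.003,0.03,0,0,1,-0.003,0.03,0,0]}}

```text
clock: 70.75
position: [0.4269, -0.2764, 0.0611]
ee_rot: [-0.136, 2.156, -2.157]
force: [-0.0, -0.5, -0.3]
width: 0.714
```

Call:
{"name": "carry_out", "arguments": {"steps": [1,0,0,0.4,0,1,0,0,0.8,0,1,0,0,1,0,1,0,0,1,0]}}

```text
clock: 71.15
position: [0.4284, -0.2775, 0.1637]
ee_rot: [-0.131, 2.152, -2.157]
force: [-0.1, -0.4, 0.8]
width: 0.992
```

Call:
{"name": "carry_out", "arguments": {"steps": [1,0,1,1,0,1,0,1,1,0,1,0,1,1,0,1,0,1,1,0]}}

```text
clock: 71.55
position: [0.4293, -0.1721, 0.2631]
ee_rot: [-0.139, 2.152, -2.149]
force: [-0.4, -0.3, -0.9]
width: 1.002
```

Call:
{"name": "carry_out", "arguments": {"steps": [1,0,1,0,0,1,0,1,0,0,1,0,1,0,0,1,0,1,0,0]}}

```text
clock: 71.95
position: [0.4265, -0.0753, 0.2602]
ee_rot: [-0.14, 2.155, -2.155]
force: [-0.2, -0.4, 0.6]
width: 1.001
```

Call:
{"name": "carry_out", "arguments": {"steps": [1,0,1,0,0,1,0,1,0,0,1,0,1,0,0,1,0,1,0,0]}}

```text
clock: 72.35
position: [0.4269, 0.0229, 0.2605]
ee_rot: [-0.137, 2.156, -2.158]
force: [-0.3, -0.6, -0.3]
width: 1.0
```

```bash
python3 - <<'E'
from h import *
st();im,d=snap("top","tend");P=world("top",d)
P0=world("top",np.load("top0d.npy"))
for n,Q in(("start",P0),("end",P)):
    print(n,"handle");blobs(Q,.108,.13,(285,310,230,252),20)
    print("tamper");blobs(Q,.1,.2,(215,255,222,262),8)
    print("case");blobs(Q,.01,.03,(372,412,228,262),30)
    m=reg(Q,.058,.07,310,332,200,225);print("s2",circ(Q[m]))
for b in((270,304,140,192),(304,345,140,192)):
    m=reg(P,.075,.1,*b);print("cup",circ(P[m]),P[m].mean(0).round(4))
im2,_=snap("side")
o=np.zeros((560,800,3),np.uint8);o[:560,:400]=cv2.resize(im[130:270,250:350],(400,560),interpolation=cv2.INTER_CUBIC);o[:400,400:]=cv2.resize(im2[180:310,220:350],(400,400),interpolation=cv2.INTER_CUBIC)
cv2.imwrite("pics/end.png",o[:,:,::-1])
E
```

```text
t 72.3 pos [0.4269 0.0229 0.2605] jaw deg -82.81 F [-0.3 -0.6 -0.3] w 1.0 q [-0.98  0.02  0.84  1.97 -0.02  1.16 -1.58]
start handle
[294 240   8   7  51] [ 0.4254 -0.2737  0.119 ] [ 424.8 -274.1] [17.7 20.6] 1.6
tamper
[228 237  10  10  78] [ 0.4254 -0.0872  0.1573] [424.2 -86.1] [26.  25.6] 1.6
case
[378 233  24  22 235] [ 0.4288 -0.5751  0.0172] [ 428.3 -575.3] [30.5 78.5] 41.3
s2 (array([ 0.5195, -0.3461]), np.float64(0.0245))
end handle
[294 240   8   7  51] [ 0.4254 -0.2737  0.1184] [ 424.9 -274.3] [17.7 20.6] 1.7
tamper
[228 237  10  10  78] [ 0.4254 -0.0872  0.1575] [424.2 -86.1] [26.  25.3] 1.6
case
[378 234  24  21 236] [ 0.4285 -0.5747  0.0174] [ 428.9 -575.7] [31.5 78.5] 40.3
s2 (array([ 0.5183, -0.3464]), np.float64(0.0245))
cup (array([ 0.658 , -0.2477]), np.float64(0.021)) [ 0.658  -0.2479  0.0894]
cup (array([ 0.6615, -0.3685]), np.float64(0.0211)) [ 0.6616 -0.3696  0.0894]
```

View pics/end.png

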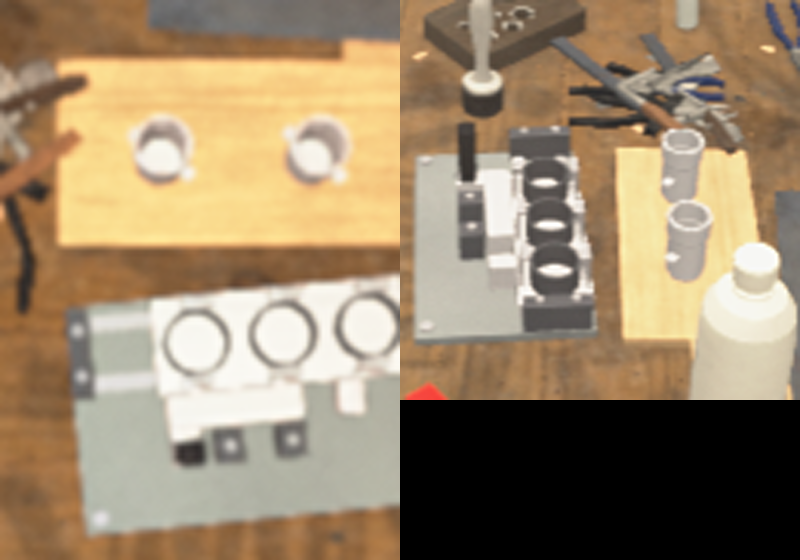

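All sockets are empty and both cups stand upright on the oak board, at (163,150) and (318,150) in the crop. The shuttle is back where it started. Handing in.

```bash
python3 -c "
from cell import arm
print(arm.sign_off())"
```

```text
the job is handed in; nothing more can be done
None
```

The job is finished and handed in at about 72 s on the robot's clock. Two cups were present, 1 and 3; socket 2 was empty from the start.

**What I did, in order:**
- Slid the shuttle 49.9 mm to its left stop and pushed the key home; it stuck out 52.3 mm in front of the posts, against 52 expected.
- Twisted both cups about 45° anticlockwise, lifted them out and stood them on the oak board.
- Drew the key out and laid it back on the bench to the left.
- Slid the empty shuttle back to its right stop, confirmed by about 18 N of push with no further movement.

**Last checks:**
- **Cups:** both stand upright on the board at (0.658, −0.248) and (0.662, −0.369), with rims about 90 mm up, as expected.
- **Shuttle:** the handle is within a millimetre of its starting place.
- **Key:** it lies flat at (0.452, 0.226); I last measured this just before the final slide.
- **Bystanders:** the tamper and the red case have not moved. The purple cups were never approached, and I did not measure them again.

**What went wrong or disagreed:**
- **Height reading:** the reported tool height was about 28 mm lower than the side camera showed. My first two grips on the key closed too high and failed, so I corrected for it.
- **Key knocked:** it was shifted about 26 mm before I picked it up, so I measured it again.
- **Rejected twist:** one twist command for cup 3 was refused, so the pull after it tugged against the hooks at about 46 N. I lowered the cup, twisted it properly and it came free. This was a pull through the grip and below the 120 N wrist limit.

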